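# Wall lamp: cover round the bend of the arm, then the lamp holder

## Robot

A 6-joint arm with a two-finger parallel gripper is mounted at the origin on a cart in front of the work surface, level with it; the furniture and walls round the work are solid. World frame = base frame: x ahead of the robot, y to its left, z up, the work surface at z = 0. Lengths are in mm, angles in rad, forces in N, time in s.
With the tool pointing down it reaches from about 275 to 1000 mm from the base axis. Payload 8.4 kg.
Tool frame: the origin (TCP) lies at the very end of the fingers, on their centre line; the grasp point (between the pads) lies 19 mm behind it (r.pinch_z is the distance from the TCP to the grasp point, in mm); z points along the fingers, y is the direction in which the jaws open and shut (so a half turn about z gives the same grasp; the last joint's range is limited). The gripper opens to 85 mm and grips with 20 to 120 N. Pads are 22 mm wide; open, the fingers measure 114 mm over their backs; the gripper's body (76 mm by 85 mm) begins 54 mm behind the grasp point. The pads swing forward as they close: fully open they stand 13 mm farther back than shut.
Start: joints at [-1.269, 0.353, 1.633, -0, 1.155, -0.002], TCP at [186.966, -596.382, 195.281] pointing down, gripper open.
Joint ranges: [-2.63, 2.63], [-0.92, 2.1], [0.06, 2.66], [-1.3, 4.44], [0, 2.69], [-3.02, 3.02]. Speed limits (rad/s): [2.22, 2.22, 2.79, 3.14, 3.14, 3.14].

## Interface

Orientations are given as [roll, pitch, yaw] about the fixed x, y, z axes, in that order (R = Rz(yaw) Ry(pitch) Rx(roll)).
In Python, from rig import r, optics gives the robot as it stands.
- The arm moves only by the shell command python3 -m creep 'ROWS' [FORCE]. ROWS is JSON, a list of rows, each an object with "dp": the shift along the tool's x, y, z in mm, a list of three; "angular": the turn, a rotation vector about the tool's x, y, z in rad, a list of three; "fingers": the finger opening in mm, from 0 to 85.4. In form: [{"dp": [dx, dy, dz], "angular": [wx, wy, wz], "fingers": fingers}, ...]. A call has 1 to 5 rows; each row is the pose to reach, as a shift and turn from the pose commanded when the call began, along the tool's axes at that moment; what a row does not reach only later rows make up. A row lasts 1/12 s, in which the tool goes at most 41.7 mm and 7.16 degrees, less where a joint would pass 70% of its speed; a pose out of reach is approached as far as the arm can. A call with a gripper value outside its range is refused whole. The fingers move at their own pace and stop on an object; FORCE is the grip in N (left out, the last holds). Time passes only in rows, so rows that repeat a pose let the fingers close. It gives the time, the measured TCP pose, the force and the opening at its end, in the units of the state.
- r.sense(): the state, without advancing time (a new reading comes with each control period).
- optics.grab_frame(name): name is "scene" or "top"; returns the picture (480x640x3 uint8, blue, green, red); there is no depth.
- optics.camera_params(name): a dict with "fx", "fy", "cx", "cy" (pixels), "eye" and "rotation" of the camera in the world. Camera axes: x right, y up, looking along -z (the intrinsics and any distortion apply to the point x, -y, -z); pixel columns grow to the right and rows downward; lengths in mm; the calibration is good to about 2 mm. A picture is of the moment at which its call begins. camera_params takes no time and is no camera call.
- r.sign_off(): hands the job in, once; it reports no verdict.
The state is a dict: "clock": time; "qpos": joint angles; "qvel": joint speeds; "joint_efforts": joint torques, N m; "eef_pos": TCP position; "tcp_rot": TCP orientation; "contact_force": force on the tool from outside, world axes, zero at the start; "wrist_torque": the same for the moment, N m; "opening": opening from 0.0 (shut) to 1.0 (fully open).
Only numpy, scipy, OpenCV 4.12 (cv2) and the standard library are available. Lean on these libraries where they do the work, as an engineer would, in place of code of your own. Each camera call takes 0.05 s, during which the arm holds its last target.

## Task

Finish the wall lamp on the plywood stand: thread the brass cover, open side first, onto the free end of the bent black arm, take it round the bend without forcing it and seat it flush against the upright board, so that it hides the wall plate and its screws. Then push the black lamp holder fully home on the arm's free end and let go. Leave the screwdriver, the glue bottle and the bulb as they are.

Things in the scene. Friction and masses are not known exactly. Their poses are not given: they have to be found in the camera images.
- stand: Fixed plywood stand. Origin at desk height below the middle of the front face of its upright board; z up. The face is at x = 0 and looks to -x; board 120 mm wide, z 18 to 150. Base board 18 thick, x -85 to 35, y -60 to 60. A black rod, 10 mm thick and fixed in the board, is level, axis at z 112: straight (0,0) to (-45,0), then a 90 degree bend to (-100,-55), then straight to (-100,-115) mm.
- bend (a point): centre of the arm's bend, in the stand's frame (-45, -55, 112) mm; the rod's axis runs round it in the level plane at 55 mm radius, from (-45, 0) to (-100, -55)
- tip (a point): the rounded free end of the arm (brass near the end), on the rod's axis; in the stand's frame (-100, -115, 112) mm. Parts can go on only here, moving along the stand's +y
- seat (a point): point on the front face of the upright board on the axis of the rod, in the stand's frame (0, 0, 112) mm. A steel wall plate with screws, 48 mm across, 8 mm thick, sits on the board round it
- cover: Loose brass cover, about 90 g. Its axis is its own y; origin on the axis in the rim's plane. Round cup y -16 to 0 mm, 60 mm across, open to +y (inside 55 across, 12 deep); hub y -38 to -16 mm, 26 mm across. It goes on +y side first. Seated: rim on the board, origin at point seat, its +y along the stand's +x; let go, it hangs 2 mm low and stays. At the start it stands in the rack, axis level, hub free.
- bore (a point): middle of the through hole of the cover, on its axis, y -25 mm in the cover's frame; the hole is 14 mm wide (the rod 10) and runs from y -38 to y -12 mm
- holder: Loose lamp holder, about 70 g, 66 mm long, axis its own y. Brass neck y -26 to 0 mm, 24 mm across; black body y -66 to -26 mm, 38 across. Origin: mouth of the blind hole in the neck, 12.5 mm wide, 24 deep, open to +y. It goes on +y side first; home, its origin is at (-100, -91, 112) mm in the stand's frame. Let go, it droops up to 0.18 rad and stays. At the start it lies in the rack, axis level.
- rack: Fixed pine rack, board 68 (x) x 185 (y) mm, its top at z 42 mm; origin on the desk under its middle. In its frame the cover's origin starts at (0,85,75) mm, the holder's at (0,0,75), axes along its y. The cup stands in a slotted block, top z 56 mm (64 wide, y 62 to 92), the hub overhanging to -y on a rest 10 wide; the holder's body lies on two rails, 30 wide over all, tops z 59, y -74 to -24.
- screwdriver: loose screwdriver with orange handle, 230 mm long, lying on the desk; origin at its middle on the desk
- glue_bottle: loose white glue bottle with orange tip, 47 mm across, 148 mm tall, standing; origin under its middle
- bulb: loose white bulb, 68 x 121 mm, lying on a 45 mm thick foam slab; origin under its middle
There are look-alikes about, which are no part of the job. Of the things shaped like the cover, the brass one is meant.

How it is judged (in metres and radians):
On the way, in this order (a step that is already met when the one before it is completed fails the run):
1. the cover is threaded on the free leg of the arm (x of bore in the frame of stand between -0.108 and -0.092 m and z of bore in the frame of stand between 0.104 and 0.12 m and y of bore in the frame of stand between -0.105 and -0.05 m and angle between the y axis of cover and the y axis of stand, either way round below 0.3 rad), for 0.05 s.
2. the cover is seated: its rim within 3 mm of the upright board, square to it and on the rod (x of cover in the frame of stand above -0.003 m and y of cover in the frame of stand between -0.006 and 0.006 m and z of cover in the frame of stand between 0.106 and 0.118 m and angle between the y axis of cover and the x axis of stand, either way round below 0.12 rad), for 0.2 s.
At the end, for the whole second after the job is handed in: Cover on the arm, rim within 3 mm of the upright board and square to it within 0.12 rad, axis within 6 mm of the rod's; lamp holder on the rod end within 4 mm of fully home, axis within 0.22 rad and 6 mm of the rod's; both released and at rest (under 20 mm/s) (all of step 2 and x of holder in the frame of stand between -0.106 and -0.094 m and y of holder in the frame of stand between -0.095 and -0.087 m and z of holder in the frame of stand between 0.106 and 0.118 m and angle between the y axis of holder and the y axis of stand, either way round below 0.22 rad and linear speed of each of cover, holder below 0.02 m/s); the robot touches nothing.
It fails at once if the cover is forced against the arm or the stand with more than 30 N (contact force between cover and stand above 30 N).
It fails at once if the screwdriver is moved by more than 30 mm (distance of screwdriver from where it was at the start of the episode above 0.03 m).
It fails at once if the glue bottle is moved by more than 30 mm (distance of glue_bottle from where it was at the start of the episode above 0.03 m).
It fails at once if the bulb is moved by more than 30 mm (distance of bulb from where it was at the start of the episode above 0.03 m).
It also fails if it takes over 72 s, if anything falls off the work surface, if the arm or the gripper's body presses on something with over 40 N, if the wrist force passes 120 N, or if a joint passes its speed limit or range.

## Working session

There is one attempt and no reset: what is moved stays moved. The work goes in short steps, Python scripts to look and compute and a shell command to move; the robot and the scene stay as the last step left them, time stands still between calls to the robot, and variables do not carry over. Pictures are saved under pics/ and viewed, and the job is handed in when it is done.

```bash
ls; mkdir -p pics
python3 - <<'E'
from rig import r, optics
import cv2
print(r.sense(), r.pinch_z)
for n in ("scene","top"):
    print(n, optics.camera_params(n)); cv2.imwrite(f"pics/{n}0.png",optics.grab_frame(n))
E
```

```text
pics
{'clock': 0.0, 'qpos': array([-1.26939567e+00,  3.53645242e-01,  1.63417219e+00,  1.41101581e-05,
        1.15522289e+00, -2.37971573e-03]), 'qvel': array([ 0.00034053,  0.00119954, -0.00041966,  0.00241943,  0.0014984 ,
       -0.00065951]), 'joint_efforts': array([-3.38956655e-03, -6.05252123e+01, -3.42078102e+01, -2.70824530e-04,
        9.37680539e-03,  1.43029473e-05]), 'eef_pos': array([ 186.80693069, -595.84408105,  194.54726639]), 'tcp_rot': array([-3.14014501e+00, -1.63459241e-05,  3.03774653e-01]), 'contact_force': array([-0.38387497,  0.21395078, -0.28521105]), 'wrist_torque': array([-0.01740854, -0.01639006,  0.00762785]), 'opening': 1.0001543241424455} 18.700000000000003
scene {'fx': 522.0788034547152, 'fy': 522.0788034547152, 'cx': 313.5769141179878, 'cy': 236.51893249141506, 'eye': array([-760.22696523,  577.44376315,  704.43076785]), 'rotation': array([ 1.14684395, -0.01672555, -2.01475747])}
top {'fx': 612.5998048172062, 'fy': 612.5998048172062, 'cx': 319.9877421553768, 'cy': 243.9243817688017, 'eye': array([ 346.53127601,  -15.42520702, 1459.8488128 ]), 'rotation': array([ 1.04707244e-01,  7.73259914e-04, -1.54503226e+00])}
```

View pics/scene0.png

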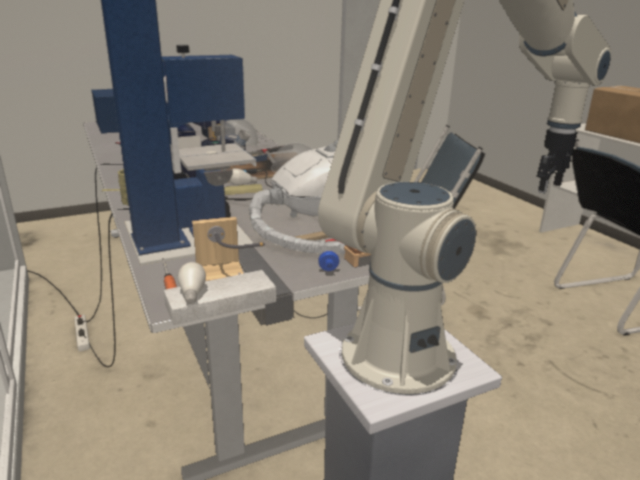

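View pics/top0.png

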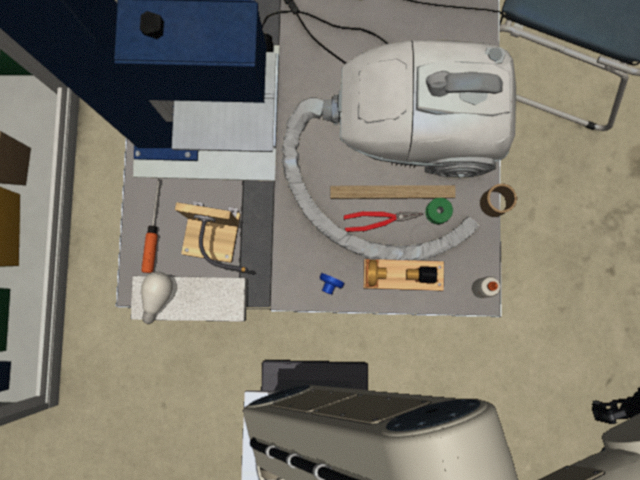

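```bash
cat > h.py <<'E'
import numpy as np, cv2
from scipy.spatial.transform import Rotation as Ro
from rig import r, optics
def cam(n):
    p=optics.camera_params(n); return p,Ro.from_euler('xyz',p['rotation']).as_matrix(),np.array(p['eye'])
def proj(n,P):
    p,R,e=cam(n); c=(np.atleast_2d(P)-e)@R
    return np.c_[p['cx']+p['fx']*c[:,0]/-c[:,2], p['cy']+p['fy']*(-c[:,1])/-c[:,2]]
def ray(n,u,v):
    p,R,e=cam(n); d=R@np.array([(u-p['cx'])/p['fx'],-(v-p['cy'])/p['fy'],-1]); return e,d
def atz(n,u,v,z):
    e,d=ray(n,u,v); return e+d*(z-e[2])/d[2]
def crop(img,x0,y0,x1,y1,s,fn):
    c=cv2.resize(img[y0:y1,x0:x1],None,fx=s,fy=s,interpolation=cv2.INTER_CUBIC)
    for x in range((x0+9)//10*10,x1,10):
        cv2.line(c,((x-x0)*s,0),((x-x0)*s,8 if x%50 else 16),(0,0,255),1)
        if x%50==0: cv2.putText(c,str(x),((x-x0)*s+2,20),0,.4,(0,0,255),1)
    for y in range((y0+9)//10*10,y1,10):
        cv2.line(c,(0,(y-y0)*s),(8 if y%50 else 16,(y-y0)*s),(0,0,255),1)
        if y%50==0: cv2.putText(c,str(y),(2,(y-y0)*s-2),0,.4,(0,0,255),1)
    cv2.imwrite(fn,c)
def st():
    s=r.sense(); print('t%.2f'%s['clock'],'tcp',np.round(s['eef_pos'],1),'rpy',np.round(s['tcp_rot'],3),'F',np.round(s['contact_force'],1),'op',round(float(s['opening'])*85.4,1),'q',np.round(s['qpos'],2)); return s
E
python3 - <<'E'
from h import *
t=cv2.imread('pics/top0.png')
crop(t,315,240,455,310,5,'pics/c_rack.png')
crop(t,140,170,270,280,6,'pics/c_stand.png')
E
```

```text
(no output)
```

View pics/c_rack.png

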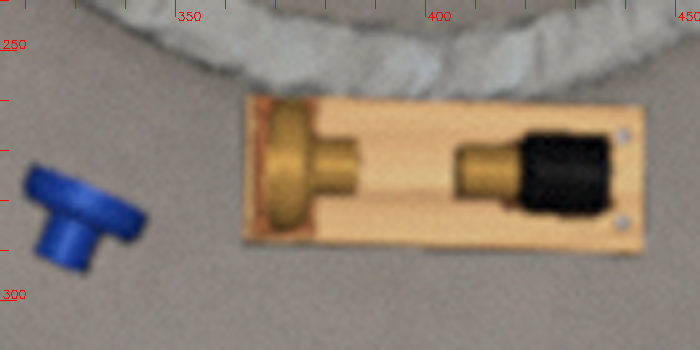

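View pics/c_stand.png

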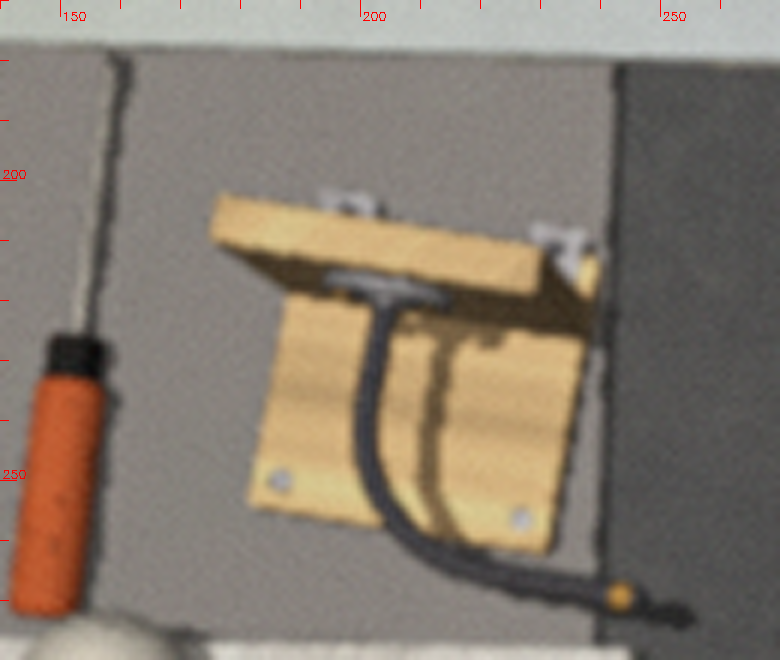

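```bash
cat > fit.py <<'E'
from h import *
from scipy.optimize import least_squares
def fit(M,U,n='top'):
    M=np.array(M,float);U=np.array(U,float)
    def T(p): return M@Ro.from_euler('z',p[2]).as_matrix().T+[p[0],p[1],0]
    best=None
    for a in (0,1.5,3.1,-1.5):
        c=np.mean([atz(n,*u,60) for u in U],0)
        s=least_squares(lambda p:(proj(n,T(p))-U).ravel(),[c[0],c[1],a],x_scale=[100,100,1])
        if best is None or s.cost<best.cost: best=s
    print(np.round(best.x,3)); print(np.round(best.fun.reshape(-1,2),1).tolist()); return best.x
if __name__=='__main__':
    fit([[0,60,150],[0,-60,150],[18,60,150],[18,-60,150],[-85,60,18],[-85,-60,18],[-100,-115,112]],
        [[175,210],[228.5,218.8],[176.5,202.2],[230,211.7],[181.5,254.2],[231.3,262],[245.8,269.5]])
    fit([[34,92.5,42],[34,-92.5,42],[-34,-92.5,42],[-34,92.5,42]],[[364.4,259.4],[443.6,261.2],[443.6,290.4],[363.6,288.4]])
E
python3 fit.py
```

```text
[ 5.41400e+02  2.46534e+02 -1.44000e-01]
[[-0.6, -0.1], [0.4, 0.4], [-0.5, -0.4], [0.4, -0.6], [-0.9, -0.3], [-0.7, 0.4], [1.8, 0.7]]
[ 4.28575e+02 -2.06260e+02  1.00000e-03]
[[-0.3, -0.2], [0.2, -0.1], [0.1, 0.1], [-0.0, 0.2]]
```

```bash
cat > go.py <<'E'
import sys
from h import *
def go(x,y,z,yaw):
    s=st(); R=Ro.from_euler('xyz',s['tcp_rot'])
    G=Ro.from_euler('xyz',[np.pi,0,yaw])
    print('dp',np.round(R.inv().apply(np.array([x,y,z])-s['eef_pos']),1),'ang',np.round((R.inv()*G).as_rotvec(),4))
if __name__=='__main__': go(*map(float,sys.argv[1:5]))
E
python3 go.py 428.6 -152.3 160 1.5708
python3 - <<'E'
from h import *
for n,u,v,z in [('top',488,288,140),('top',330,283,30),('top',440,210,20),('top',155,290,100),('top',150,250,15),('top',250,180,0),('top',190,280,45),('top',400,258,30)]: print(u,v,np.round(atz(n,u,v,z)))
# overlay
P=np.array([541.4,246.5,0]);R=Ro.from_euler('z',-.144).as_matrix()
a=np.linspace(0,np.pi/2,12)
L=[[0,0,112],[-45,0,112]]+[[-45-55*np.sin(t),-55+55*np.cos(t),112] for t in a]+[[-100,-115,112]]
for n in('top','scene'):
    im=cv2.imread(f'pics/{n}0.png')
    def line(pts):
        q=proj(n,np.array(pts,float)@R.T+P); q=(q*16).astype(int); 
        cv2.polylines(im,[q.reshape(-1,1,2)],False,(0,255,0),1,cv2.LINE_8,4)
    if n=='top':
        line(L)
        for x in(0,18):line([[x,60,150],[x,-60,150]])
        line([[-85,60,18],[-85,-60,18],[35,-60,18]])
        crop(im,140,170,270,280,6,'pics/ov_top.png')
    else:
        im0=im.copy();line(L);line([[0,60,150],[0,-60,150],[0,-60,18],[0,60,18],[0,60,150]]);line([[-85,60,18],[-85,-60,18]])
        c=np.hstack([im0[200:310,150:350],im[200:310,150:350]]);cv2.imwrite('pics/ov_scene.png',cv2.resize(c,None,fx=2,fy=2,interpolation=2))
        crop(im0,180,200,340,300,5,'pics/c_scene.png')
E
```

```text
t0.10 tcp [ 186.8 -595.9  194.6] rpy [-3.14   0.     0.304] F [ 0.3  0.1 -0.4] op 85.7 q [-1.27  0.35  1.63 -0.    1.16 -0.  ]
dp [ 363.4 -350.9   35.1] ang [-1.100e-03 -8.000e-04 -1.267e+00]
488 288 [ 399. -374.  140.]
330 283 [406. -36.  30.]
440 210 [ 586. -293.   20.]
155 290 [377. 352. 100.]
150 250 [473. 392.  15.]
250 180 [651. 163.   0.]
190 280 [404. 287.  45.]
400 258 [ 468. -199.   30.]
```

View pics/ov_top.png

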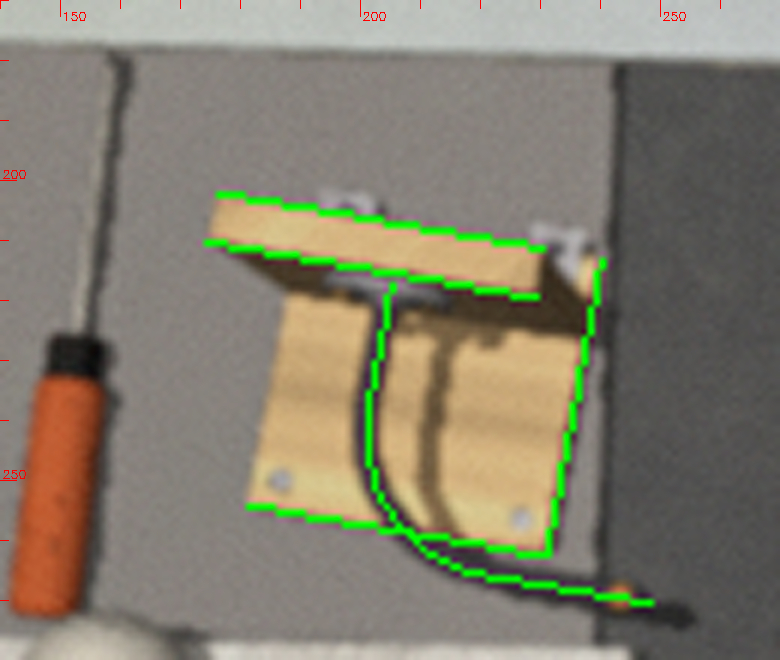

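View pics/ov_scene.png

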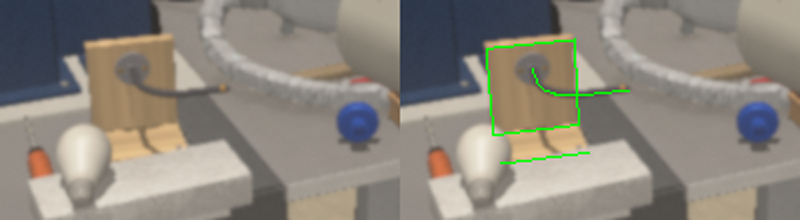

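View pics/c_scene.png

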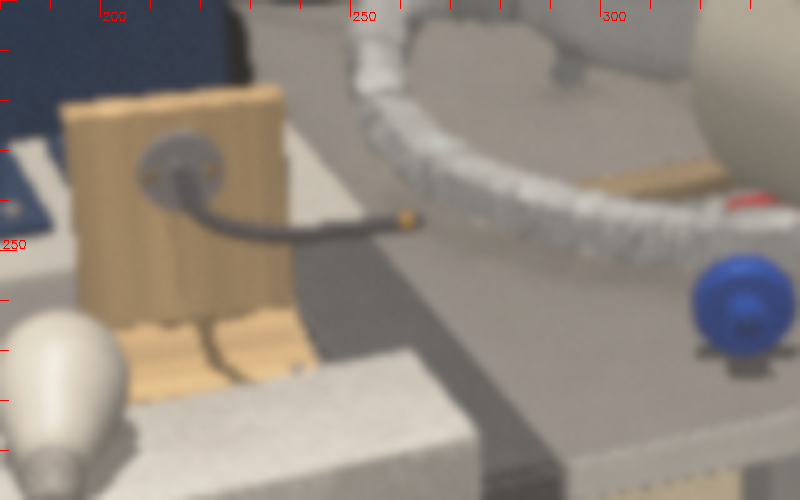

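The things that could be mistaken for the cover are the blue part at top (330,283), the green ring at (440,210), the brown mug at (500,200) and the brass part in the rack at (375,272). I choose the brass one in the rack: the close crop shows it as gold, with the cup to the left and the hub to the right. The holder is at (427,274) and the rod tip at about (248,270).

```bash
python3 -m creep '[{"dp":[28,-27,0],"angular":[0,0,-0.12],"fingers":60},{"dp":[56,-54,0],"angular":[0,0,-0.24],"fingers":50},{"dp":[84,-81,0],"angular":[0,0,-0.36],"fingers":42},{"dp":[112,-108,0],"angular":[0,0,-0.48],"fingers":42},{"dp":[140,-135,0],"angular":[0,0,-0.6],"fingers":42}]' 60; python3 go.py 428.6 -152.3 160 1.5708
```

```text
clock: 0.52
eef_pos: [280.4, -423.8, 194.9]
tcp_rot: [-3.141, -0.0, 0.909]
contact_force: [1.2, -0.4, -0.1]
opening: 0.49
t0.52 tcp [ 280.4 -423.8  194.9] rpy [-3.141 -0.     0.909] F [ 1.2 -0.4 -0.1] op 41.9 q [-0.99  0.17  1.88  0.    1.09 -0.33]
dp [305.3 -49.9  35. ] ang [-4.000e-04 -5.000e-04 -6.617e-01]
```

```bash
python3 -m creep '[{"dp":[38,-6,0],"angular":[0,0,-0.12],"fingers":42},{"dp":[76,-12,0],"angular":[0,0,-0.24],"fingers":42},{"dp":[114,-18,0],"angular":[0,0,-0.36],"fingers":42},{"dp":[152,-24,0],"angular":[0,0,-0.48],"fingers":42},{"dp":[190,-31,0],"angular":[0,0,-0.6],"fingers":42}]'; python3 go.py 428.6 -152.3 160 1.5708
```

```text
clock: 0.93
eef_pos: [373.8, -255.5, 195.2]
tcp_rot: [3.142, -0.0, 1.509]
contact_force: [1.5, -0.6, -0.1]
opening: 0.49
t0.93 tcp [ 373.8 -255.5  195.2] rpy [ 3.142 -0.     1.509] F [ 1.5 -0.6 -0.1] op 41.9 q [-0.6   0.08  1.99  0.    1.08 -0.54]
dp [106.3  48.4  35.2] ang [ 0.0001 -0.     -0.0614]
```

```bash
python3 -m creep '[{"dp":[32,15,0],"angular":[0,0,-0.0614],"fingers":42},{"dp":[64,30,5],"angular":[0,0,-0.0614],"fingers":42},{"dp":[95,44,10],"angular":[0,0,-0.0614],"fingers":42},{"dp":[106.3,48.4,35],"angular":[0,0,-0.0614],"fingers":42},{"dp":[106.3,48.4,55],"angular":[0,0,-0.0614],"fingers":42}]'; python3 go.py 428.6 -152.3 61 1.5708
python3 - <<'E'
from h import *
t=optics.grab_frame('top');cv2.imwrite('pics/t1.png',t);crop(t,335,220,455,310,6,'pics/c1.png')
E
```

```text
clock: 1.35
eef_pos: [430.2, -152.0, 139.8]
tcp_rot: [3.14, -0.0, 1.568]
contact_force: [-0.7, -0.3, -0.4]
opening: 0.491
t1.35 tcp [ 430.2 -152.   139.8] rpy [ 3.14  -0.     1.568] F [-0.7 -0.3 -0.4] op 41.9 q [-0.34  0.16  2.04  0.    0.94 -0.34]
dp [-0.3 -1.8 78.8] ang [ 0.0017 -0.0001 -0.0026]
```

View pics/c1.png

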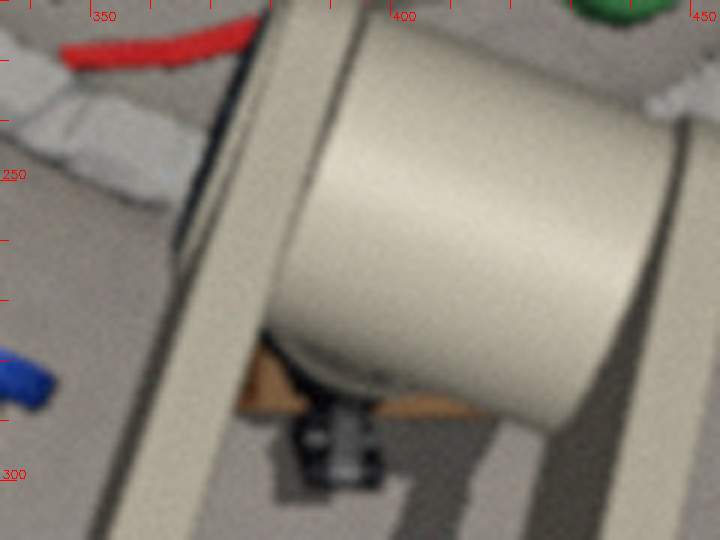

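```bash
python3 -m creep '[{"dp":[0,0,15],"angular":[0,0,0],"fingers":42},{"dp":[0,0,30],"angular":[0,0,0],"fingers":42},{"dp":[0,0,42],"angular":[0,0,0],"fingers":42},{"dp":[0,0,48],"angular":[0,0,0],"fingers":42},{"dp":[0,0,50],"angular":[0,0,0],"fingers":42}]'; python3 go.py 428.6 -152.3 61 1.5708
python3 - <<'E'
from h import *
t=optics.grab_frame('scene');cv2.imwrite('pics/s1.png',t);crop(t,300,180,430,290,6,'pics/cs1.png')
E
```

```text
clock: 1.82
eef_pos: [428.0, -154.5, 89.7]
tcp_rot: [-3.14, -0.001, 1.565]
contact_force: [-0.7, 0.3, 0.5]
opening: 0.49
t1.82 tcp [ 428.  -154.5   89.7] rpy [-3.140e+00 -1.000e-03  1.565e+00] F [-0.7  0.3  0.5] op 41.8 q [-0.35  0.23  2.08 -0.    0.83 -0.34]
dp [ 2.1  0.6 28.7] ang [-0.0017 -0.0006 -0.006 ]
```

View pics/cs1.png

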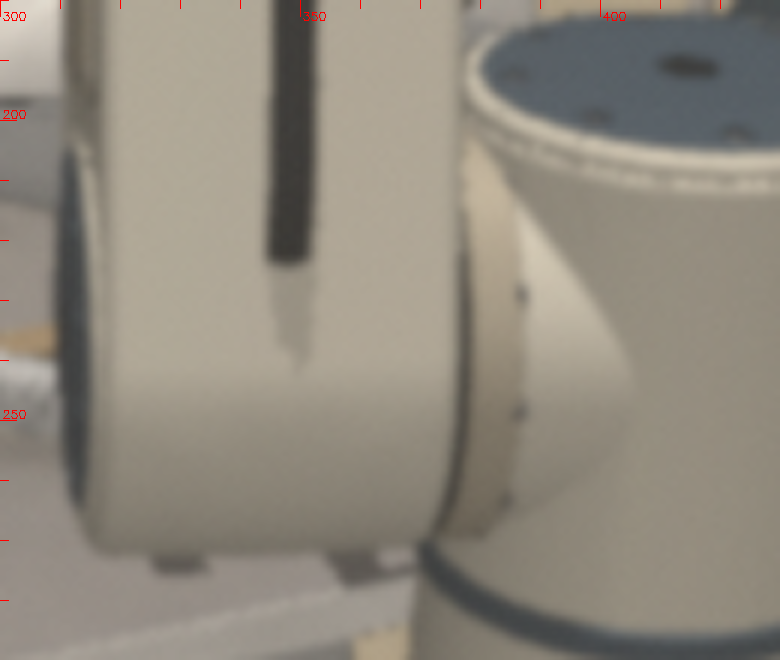

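```bash
python3 -m creep '[{"dp":[1,0,5],"angular":[0,0,-0.006],"fingers":42},{"dp":[1,0,8],"angular":[0,0,-0.006],"fingers":42},{"dp":[1,0,8],"angular":[0,0,-0.006],"fingers":42}]'; python3 go.py 428.6 -152.3 61 1.5708
```

```text
clock: 2.12
eef_pos: [428.7, -153.4, 82.2]
tcp_rot: [-3.142, -0.0, 1.571]
contact_force: [0.3, 0.0, 0.3]
opening: 0.493
t2.12 tcp [ 428.7 -153.4   82.2] rpy [-3.142 -0.     1.571] F [0.3 0.  0.3] op 42.1 q [-0.35  0.25  2.09  0.    0.81 -0.35]
dp [ 1.1 -0.1 21.2] ang [-0.     -0.      0.0004]
```

```bash
python3 -m creep '[{"dp":[1,0,6],"angular":[0,0,0],"fingers":42},{"dp":[1,0,12],"angular":[0,0,0],"fingers":42},{"dp":[1,0,17],"angular":[0,0,0],"fingers":42},{"dp":[1,0,20],"angular":[0,0,0],"fingers":42},{"dp":[1,0,20],"angular":[0,0,0],"fingers":42}]'; python3 -m creep '[{"dp":[0,0,0],"angular":[0,0,0],"fingers":36},{"dp":[0,0,0],"angular":[0,0,0],"fingers":30},{"dp":[0,0,0],"angular":[0,0,0],"fingers":26},{"dp":[0,0,0],"angular":[0,0,0],"fingers":22},{"dp":[0,0,0],"angular":[0,0,0],"fingers":22}]' 40; python3 go.py 428.6 -152.3 61 1.5708
```

```text
clock: 2.53
eef_pos: [428.2, -152.2, 61.4]
tcp_rot: [-3.14, -0.001, 1.571]
contact_force: [-1.1, 0.1, 0.3]
opening: 0.494
clock: 2.95
eef_pos: [428.9, -152.5, 62.5]
tcp_rot: [3.141, 0.0, 1.571]
contact_force: [-0.1, 0.0, -0.1]
opening: 0.253
t2.95 tcp [ 428.9 -152.5   62.5] rpy [3.141 0.    1.571] F [-0.1  0.  -0.1] op 21.6 q [-0.34  0.28  2.1  -0.    0.76 -0.35]
dp [ 0.2 -0.3  1.5] ang [0.0003 0.0001 0.0004]
```

```bash
python3 -m creep '[{"dp":[0,0,0],"angular":[0,0,0],"fingers":18},{"dp":[0,0,0],"angular":[0,0,0],"fingers":14}]' 40
python3 - <<'E'
from h import *
for u in (376.5,386.5,363.6): print(atz('top',u,273,75), atz('top',u,273,88))
print(r.__dict__ if hasattr(r,'__dict__') else dir(r))
E
```

```text
clock: 3.12
eef_pos: [428.8, -152.4, 62.4]
tcp_rot: [3.141, 0.0, 1.571]
contact_force: [-0.3, -1.2, 0.3]
opening: 0.163
[ 429.17545752 -140.07578103   75.        ] [ 428.39965127 -138.90564791   88.        ]
[ 429.75702609 -162.68256955   75.        ] [ 428.97576048 -161.30021958   88.        ]
[ 428.42521237 -110.91218047   75.        ] [ 427.6564489 -110.015815    88.       ]
{}
```

Run:
```python
from h import *
t=optics.grab_frame('top');cv2.imwrite('pics/t2.png',t);crop(t,335,220,465,310,6,'pics/c2.png')
```

```text
(no output)
```

View pics/c2.png

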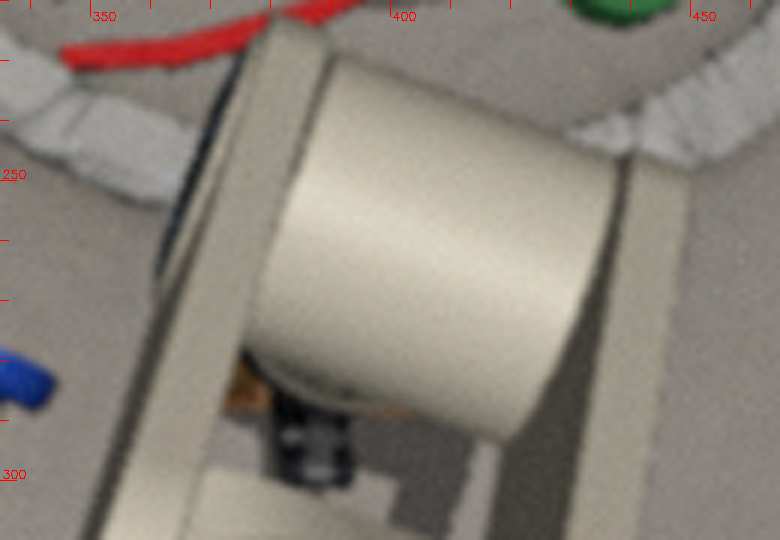

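```bash
python3 -m creep '[{"dp":[0,0,0],"angular":[0,0,0],"fingers":6},{"dp":[0,0,0],"angular":[0,0,0],"fingers":0},{"dp":[0,0,0],"angular":[0,0,0],"fingers":0}]' 40
python3 - <<'E'
from h import *
s=st(); print(s['joint_efforts'],s['wrist_torque'])
E
```

```text
clock: 3.42
eef_pos: [428.7, -152.4, 62.3]
tcp_rot: [-3.142, -0.0, 1.571]
contact_force: [-0.9, -0.0, 0.0]
opening: 0.001
t3.42 tcp [ 428.7 -152.4   62.3] rpy [-3.142 -0.     1.571] F [-0.9 -0.   0. ] op 0.1 q [-0.34  0.28  2.1   0.    0.76 -0.35]
[ 5.43061433e-04 -4.48432910e+01 -2.37875301e+01  1.18643247e-04
  9.73680617e-04  1.08862278e-05] [-0.00647871  0.00166335 -0.03696301]
```

```bash
python3 -m creep '[{"dp":[0,0,-30],"angular":[0,0,0],"fingers":42},{"dp":[0,0,-70],"angular":[0,0,0],"fingers":42},{"dp":[0,0,-110],"angular":[0,0,0],"fingers":42},{"dp":[30,0,-130],"angular":[0,0,0],"fingers":42},{"dp":[70,0,-130],"angular":[0,0,0],"fingers":42}]';python3 -m creep '[{"dp":[40,0,0],"angular":[0,0,0],"fingers":42},{"dp":[80,0,0],"angular":[0,0,0],"fingers":42},{"dp":[120,0,0],"angular":[0,0,0],"fingers":42},{"dp":[140,0,0],"angular":[0,0,0],"fingers":42},{"dp":[140,0,0],"angular":[0,0,0],"fingers":42}]'
python3 - <<'E'
from h import *
st()
t=optics.grab_frame('top');cv2.imwrite('pics/t3.png',t)
t=optics.grab_frame('scene');cv2.imwrite('pics/s3.png',t)
E
```

```text
clock: 3.83
eef_pos: [432.2, -84.0, 197.2]
tcp_rot: [3.133, 0.002, 1.568]
contact_force: [2.2, 0.4, 0.5]
opening: 0.493
clock: 4.25
eef_pos: [428.5, 61.0, 192.4]
tcp_rot: [3.141, -0.001, 1.574]
contact_force: [0.2, -0.1, -0.3]
opening: 0.491
t4.25 tcp [428.5  61.  192.4] rpy [ 3.141e+00 -1.000e-03  1.574e+00] F [ 0.2 -0.1 -0.3] op 41.9 q [0.14 0.05 2.03 0.   1.07 0.13]
```

View pics/t3.png

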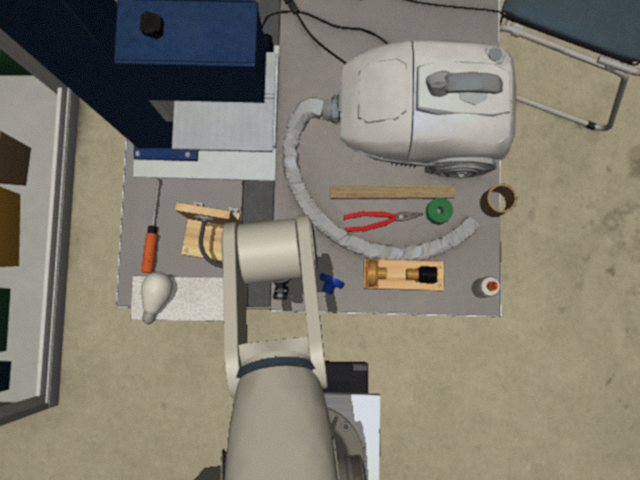

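View pics/s3.png

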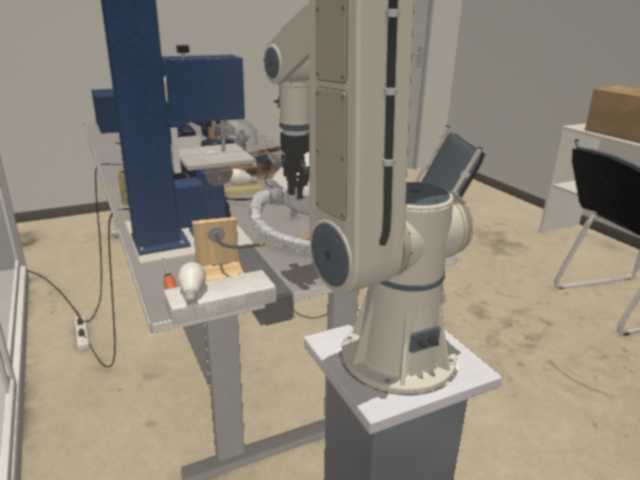

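Run:
```python
from h import *
P=[428.5,61,192.4]
print(proj('scene',P),proj('top',P),proj('top',[428.5,61,300]),proj('scene',[428.5,61,300]))
t=cv2.imread('pics/s3.png');crop(t,240,80,350,260,5,'pics/cs3.png')
t=cv2.imread('pics/t3.png');crop(t,255,240,455,310,4,'pics/ct3.png')
```

```text
[[293.77340765 211.41384903]] [[284.60812333 267.58406009]] [[281.30700524 263.83517997]] [[293.82025273 172.5728607 ]]
```

View pics/cs3.png

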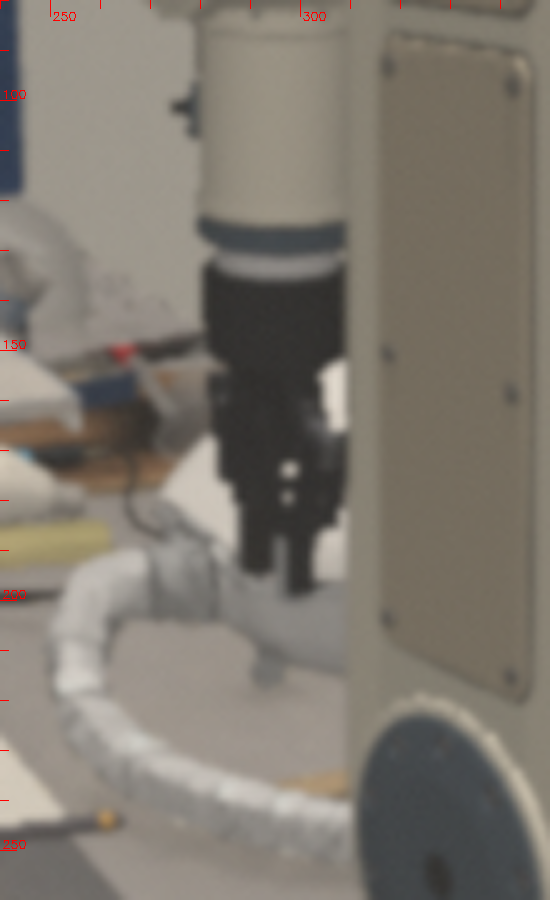

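View pics/ct3.png

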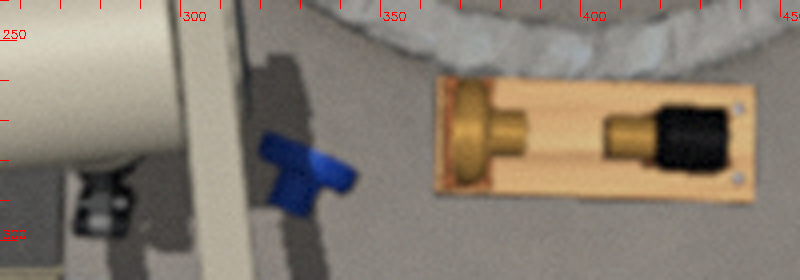

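Run:
```python
from h import *
P=np.array([186.8,-595.9,194.6]);
for d in (0,13,19,50): print(d,proj('scene',P+[0,0,d]))
yv=np.array([.299,-.954,0])*50
print(proj('scene',P+yv+[0,0,13]),proj('scene',P-yv+[0,0,13]))
t=cv2.imread('pics/scene0.png');crop(t,510,80,610,220,6,'pics/cs0.png')
t=optics.grab_frame('scene');cv2.imwrite('pics/s4.png',t);crop(t,260,120,330,240,6,'pics/cs4.png')
st()
```

```text
0 [[545.04055419 206.14244466]]
13 [[545.97385765 201.75776775]]
19 [[546.40694232 199.72312795]]
50 [[548.66831824 189.0991421 ]]
[[554.00370283 197.75338051]] [[537.58991116 205.93874105]]
t4.40 tcp [428.6  57.4 192.2] rpy [-3.141  0.     1.572] F [ 0.5  0.5 -0.5] op 42.0 q [ 0.13  0.05  2.03 -0.    1.07  0.13]
```

View pics/cs0.png

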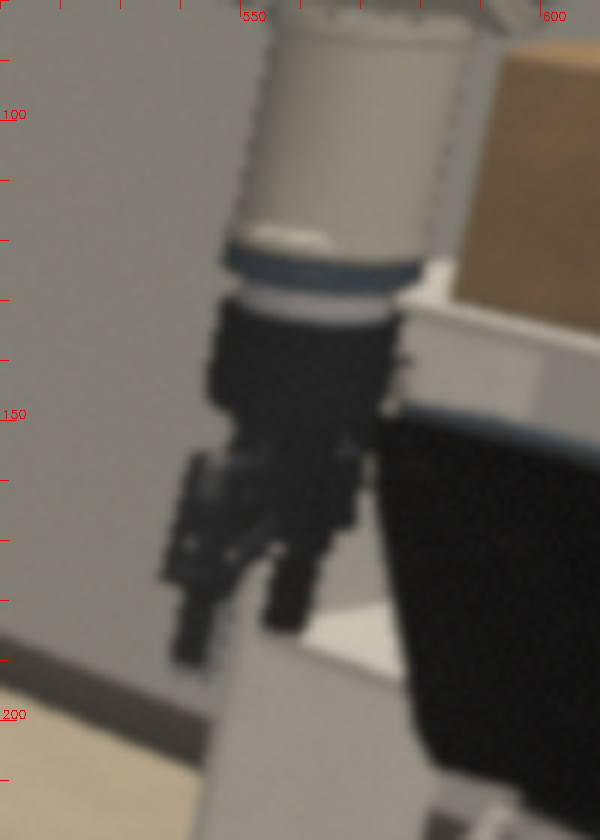

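View pics/cs4.png

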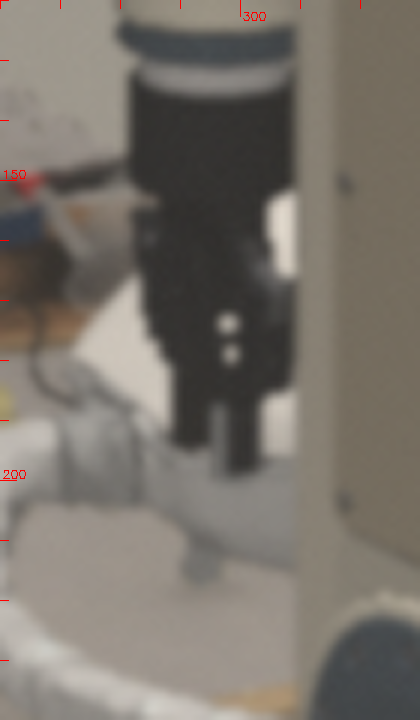

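The picture shows the fingertips at about (295,197), 13–15 px above where the reported TCP projects. The start picture shows the same offset. So the real fingers sit about 37 mm higher than reported, and the gripper closed above the hub. I'll go lower and feel for contact.

```bash
python3 -m creep '[{"dp":[-40,0,0],"angular":[0,0,0],"fingers":42},{"dp":[-80,0,0],"angular":[0,0,0],"fingers":42},{"dp":[-120,0,0],"angular":[0,0,0],"fingers":42},{"dp":[-160,0,0],"angular":[0,0,0],"fingers":42},{"dp":[-195,0,0],"angular":[0,0,0],"fingers":42}]';python3 -m creep '[{"dp":[-15,0,30],"angular":[0,0,0],"fingers":42},{"dp":[-15,0,60],"angular":[0,0,0],"fingers":42},{"dp":[-15,0,90],"angular":[0,0,0],"fingers":42},{"dp":[-15,0,110],"angular":[0,0,0],"fingers":42},{"dp":[-15,0,110],"angular":[0,0,0],"fingers":42}]';python3 go.py 428.6 -152.3 26 1.5708
```

```text
clock: 4.82
eef_pos: [427.9, -140.9, 192.4]
tcp_rot: [3.141, 0.001, 1.569]
contact_force: [0.3, -0.0, 0.5]
opening: 0.49
clock: 5.23
eef_pos: [425.2, -152.9, 78.8]
tcp_rot: [-3.135, -0.002, 1.569]
contact_force: [-1.5, -0.2, -0.0]
opening: 0.493
t5.23 tcp [ 425.2 -152.9   78.8] rpy [-3.135e+00 -2.000e-03  1.569e+00] F [-1.5 -0.2 -0. ] op 42.1 q [-0.35  0.25  2.09 -0.    0.81 -0.35]
dp [ 0.5  3.7 52.8] ang [-0.0064 -0.0021 -0.0021]
```

```bash
python3 -m creep '[{"dp":[0,0,0],"angular":[0,0,0],"fingers":42},{"dp":[0,0,10],"angular":[0,0,0],"fingers":42},{"dp":[0,0,20],"angular":[0,0,0],"fingers":42},{"dp":[0,0,20],"angular":[0,0,0],"fingers":42}]';python3 go.py 428.6 -152.3 26 1.5708
```

```text
clock: 5.57
eef_pos: [428.4, -152.4, 61.6]
tcp_rot: [-3.141, -0.0, 1.571]
contact_force: [-0.7, 0.1, 0.2]
opening: 0.492
t5.57 tcp [ 428.4 -152.4   61.6] rpy [-3.141 -0.     1.571] F [-0.7  0.1  0.2] op 42.0 q [-0.35  0.28  2.1  -0.    0.76 -0.35]
dp [ 0.1  0.2 35.6] ang [-0.0003 -0.0001  0.0004]
```

```bash
python3 -m creep '[{"dp":[0,0,5],"angular":[0,0,0],"fingers":42},{"dp":[0,0,10],"angular":[0,0,0],"fingers":42},{"dp":[0,0,15],"angular":[0,0,0],"fingers":42},{"dp":[0,0,20],"angular":[0,0,0],"fingers":42},{"dp":[0,0,23],"angular":[0,0,0],"fingers":42}]';python3 -m creep '[{"dp":[0,0,3],"angular":[0,0,0],"fingers":42},{"dp":[0,0,6],"angular":[0,0,0],"fingers":42},{"dp":[0,0,6],"angular":[0,0,0],"fingers":42}]';python3 go.py 428.6 -152.3 26 1.5708
```

```text
clock: 5.98
eef_pos: [428.6, -152.3, 38.7]
tcp_rot: [-3.141, -0.0, 1.571]
contact_force: [-0.5, 0.9, 0.2]
opening: 0.491
clock: 6.23
eef_pos: [428.5, -152.3, 32.8]
tcp_rot: [-3.141, -0.0, 1.571]
contact_force: [-0.7, 0.8, -0.7]
opening: 0.489
t6.23 tcp [ 428.5 -152.3   32.8] rpy [-3.141 -0.     1.571] F [-0.7  0.8 -0.7] op 41.7 q [-0.34  0.33  2.12 -0.    0.69 -0.35]
dp [-0.   0.1  6.8] ang [-0.0007 -0.0002  0.0005]
```

Now 4 mm lower, then close.

```bash
python3 -m creep '[{"dp":[0,0,2],"angular":[0,0,0],"fingers":42},{"dp":[0,0,4],"angular":[0,0,0],"fingers":42},{"dp":[0,0,4],"angular":[0,0,0],"fingers":42}]';python3 -m creep '[{"dp":[0,0,0],"angular":[0,0,0],"fingers":34},{"dp":[0,0,0],"angular":[0,0,0],"fingers":28},{"dp":[0,0,0],"angular":[0,0,0],"fingers":24},{"dp":[0,0,0],"angular":[0,0,0],"fingers":20},{"dp":[0,0,0],"angular":[0,0,0],"fingers":20}]' 40;python3 go.py 428.6 -152.3 26 1.5708
```

```text
clock: 6.48
eef_pos: [428.7, -152.4, 29.1]
tcp_rot: [-3.141, -0.0, 1.571]
contact_force: [-0.4, -0.4, -0.1]
opening: 0.491
clock: 6.9
eef_pos: [430.2, -152.9, 29.8]
tcp_rot: [3.139, 0.001, 1.571]
contact_force: [4.0, -0.6, 1.5]
opening: 0.278
t6.90 tcp [ 430.2 -152.9   29.8] rpy [3.139e+00 1.000e-03 1.571e+00] F [ 4.  -0.6  1.5] op 23.7 q [-0.34  0.34  2.12  0.    0.68 -0.35]
dp [ 0.6 -1.6  3.8] ang [0.0026 0.0009 0.0003]
```

```bash
python3 -m creep '[{"dp":[0,0,0],"angular":[0,0,0],"fingers":18},{"dp":[0,0,0],"angular":[0,0,0],"fingers":18}]' 40;python3 go.py 428.6 -152.3 26 1.5708
```

```text
clock: 7.07
eef_pos: [430.1, -152.9, 29.8]
tcp_rot: [3.139, 0.001, 1.571]
contact_force: [5.8, -1.5, 2.5]
opening: 0.283
t7.07 tcp [ 430.1 -152.9   29.8] rpy [3.139e+00 1.000e-03 1.571e+00] F [ 5.8 -1.5  2.5] op 24.2 q [-0.34  0.34  2.12  0.    0.68 -0.35]
dp [ 0.6 -1.5  3.8] ang [0.0024 0.0008 0.0004]
```

```bash
python3 -m creep '[{"dp":[0,0,0],"angular":[0,0,0],"fingers":38},{"dp":[0,0,0],"angular":[0,0,0],"fingers":42},{"dp":[0,1.7,2],"angular":[0,0,0],"fingers":42},{"dp":[0,1.7,4],"angular":[0,0,0],"fingers":42},{"dp":[0,1.7,4],"angular":[0,0,0],"fingers":42}]';python3 -m creep '[{"dp":[0,0,1],"angular":[0,0,0],"fingers":42},{"dp":[0,0,2],"angular":[0,0,0],"fingers":42},{"dp":[0,0,2],"angular":[0,0,0],"fingers":42}]';python3 go.py 430 -152.3 26 1.5708
```

```text
clock: 7.48
eef_pos: [429.8, -152.1, 24.7]
tcp_rot: [-3.14, -0.001, 1.571]
contact_force: [0.1, -0.2, 0.3]
opening: 0.488
clock: 7.73
eef_pos: [430.2, -152.3, 23.0]
tcp_rot: [-3.141, -0.0, 1.571]
contact_force: [-0.1, 0.4, 0.4]
opening: 0.489
t7.73 tcp [ 430.2 -152.3   23. ] rpy [-3.141 -0.     1.571] F [-0.1  0.4  0.4] op 41.8 q [-0.34  0.35  2.12 -0.    0.67 -0.34]
dp [ 0.  -0.2 -3. ] ang [-0.0005 -0.0002  0.0004]
```

```bash
python3 -m creep '[{"dp":[0,0,0],"angular":[0,0,0],"fingers":34},{"dp":[0,0,0],"angular":[0,0,0],"fingers":28},{"dp":[0,0,0],"angular":[0,0,0],"fingers":24},{"dp":[0,0,0],"angular":[0,0,0],"fingers":18},{"dp":[0,0,0],"angular":[0,0,0],"fingers":18}]' 40;python3 go.py 430 -152.3 26 1.5708
```

```text
clock: 8.15
eef_pos: [430.5, -152.5, 23.4]
tcp_rot: [3.142, 0.0, 1.571]
contact_force: [-1.6, -0.5, 3.0]
opening: 0.284
t8.15 tcp [ 430.5 -152.5   23.4] rpy [3.142 0.    1.571] F [-1.6 -0.5  3. ] op 24.3 q [-0.34  0.35  2.12 -0.    0.67 -0.34]
dp [ 0.2 -0.5 -2.6] ang [0.     0.0001 0.0005]
```

```bash
python3 -m creep '[{"dp":[0,0,-2],"angular":[0,0,0],"fingers":18},{"dp":[0,0,-6],"angular":[0,0,0],"fingers":18},{"dp":[0,0,-12],"angular":[0,0,0],"fingers":18},{"dp":[0,0,-20],"angular":[0,0,0],"fingers":18},{"dp":[0,0,-30],"angular":[0,0,0],"fingers":18}]' 60; python3 -m creep '[{"dp":[0,0,-20],"angular":[0,0,0],"fingers":18},{"dp":[0,0,-40],"angular":[0,0,0],"fingers":18},{"dp":[0,0,-60],"angular":[0,0,0],"fingers":18},{"dp":[0,0,-75],"angular":[0,0,0],"fingers":18},{"dp":[0,0,-75],"angular":[0,0,0],"fingers":18}]'
python3 - <<'E'
from h import *
st()
E
```

```text
clock: 8.57
eef_pos: [430.3, -152.3, 53.9]
tcp_rot: [-3.141, -0.0, 1.571]
contact_force: [0.3, 0.6, -0.7]
opening: 0.276
clock: 8.98
eef_pos: [432.6, -153.2, 132.0]
tcp_rot: [3.136, 0.002, 1.571]
contact_force: [0.8, -0.8, 0.3]
opening: 0.277
t8.98 tcp [ 432.6 -153.2  132. ] rpy [3.136e+00 2.000e-03 1.571e+00] F [ 0.8 -0.8  0.3] op 23.7 q [-0.34  0.17  2.04  0.    0.92 -0.34]
```

```bash
cat > fit2.py <<'E'
from h import *
from scipy.optimize import least_squares
Mt=np.array([[0,60,150],[0,-60,150],[18,60,150],[18,-60,150],[-85,60,18],[-85,-60,18]],float)
Ut=np.array([[175,210],[228.5,218.8],[176.5,202.2],[230,211.7],[181.5,254.2],[231.3,262]])
Ms=np.array([[0,60,150],[0,-60,150],[0,-60,18],[0,60,18],[-8,0,112],[-100,-115,112]],float)
Us=np.array([[193.6,224.4],[236.6,219.4],[239,261.6],[195.6,265],[216.4,234.4],[264,244]])
T=lambda p,M:M@Ro.from_euler('z',p[2]).as_matrix().T+[p[0],p[1],0]
ft=lambda p:(proj('top',T(p,Mt))-Ut).ravel()
fs=lambda p:(proj('scene',T(p,Ms))-Us).ravel()
for f in (ft,fs,lambda p:np.r_[ft(p),fs(p)]):
    s=least_squares(f,[541,246,-.14],x_scale=[100,100,1]); print(np.round(s.x,3));print(np.round(s.fun.reshape(-1,2),1).tolist())
E
python3 fit2.py
```

```text
[ 5.41177e+02  2.45991e+02 -1.36000e-01]
[[-0.4, 0.2], [0.7, 0.3], [-0.4, -0.1], [0.7, -0.8], [-0.4, 0.0], [-0.2, 0.4]]
[ 5.45870e+02  2.45037e+02 -1.58000e-01]
[[-0.8, -1.4], [0.3, -0.5], [-0.1, -0.2], [0.8, 1.3], [-0.1, 0.4], [-0.1, 0.1]]
[ 5.41684e+02  2.46069e+02 -1.39000e-01]
[[-0.4, -0.1], [0.6, 0.1], [-0.4, -0.4], [0.6, -0.9], [-0.5, -0.3], [-0.3, 0.2], [-0.8, -0.6], [0.4, -0.0], [-0.0, 0.3], [0.9, 2.2], [-0.0, 1.0], [0.7, 0.4]]
```

```bash
cat > path.py <<'E'
import sys
from h import *
S=(543.3,246.2,-.14); OFF=6.2; ZO=51.6
def tcp(s):  # s: bore arc position; 0 = start of bend, L=86.4 end of bend
    L=55*np.pi/2
    if s<0: b=np.array([-100,-55+s]);h=np.pi/2
    elif s<L:
        f=s/55; w=0.7*min(1,s/13,(L-s)/13); b=np.array([-45,-55])+(55-w)*np.array([-np.cos(f),np.sin(f)]);h=np.pi/2-f
    else: b=np.array([-45+s-L,0.]);h=0
    d=np.array([np.cos(h),np.sin(h)]); b=b-OFF*d
    c,n=np.cos(S[2]),np.sin(S[2])
    return np.array([S[0]+c*b[0]-n*b[1],S[1]+n*b[0]+c*b[1],112-ZO]),h+S[2]
def local(s):
    st_=st(); p,h=tcp(s); R=Ro.from_euler('xyz',st_['tcp_rot']);G=Ro.from_euler('xyz',[np.pi,0,h])
    print('s',s,'tgt',np.round(p,1),round(h,3),'dp',np.round(R.inv().apply(p-st_['eef_pos']),1),'ang',np.round((R.inv()*G).as_rotvec(),4))
def rows(a,ss):
    p,h=tcp(a);R=Ro.from_euler('xyz',[np.pi,0,h])
    for s in ss:
        q,g=tcp(s);print(s,'dp',np.round(R.inv().apply(q-p),1),'ang z',round(-(g-h),4))
if __name__=='__main__':
    a=list(map(float,sys.argv[2:]))
    if sys.argv[1]=='to': local(a[0])
    else: rows(a[0],a[1:])
E
python3 path.py to -105
```

```text
t8.98 tcp [ 432.6 -153.2  132. ] rpy [3.136e+00 2.000e-03 1.571e+00] F [ 0.8 -0.8  0.3] op 23.7 q [-0.34  0.17  2.04  0.    0.92 -0.34]
s -105.0 tgt [421.1  95.6  60.4] 1.431 dp [248.9 -11.8  71. ] ang [0.0057 0.0016 0.1404]
```

```bash
python3 -m creep '[{"dp":[20,0,0],"angular":[0,0,0],"fingers":18},{"dp":[50,0,0],"angular":[0,0,0],"fingers":18},{"dp":[85,-3,0],"angular":[0,0,0.03],"fingers":18},{"dp":[115,-6,0],"angular":[0,0,0.06],"fingers":18},{"dp":[140,-8,0],"angular":[0,0,0.1],"fingers":18}]' 60; python3 path.py to -115
```

```text
clock: 9.4
eef_pos: [421.4, -10.7, 128.1]
tcp_rot: [-3.141, -0.0, 1.47]
contact_force: [-0.1, -0.6, -1.5]
opening: 0.278
t9.40 tcp [421.4 -10.7 128.1] rpy [-3.141 -0.     1.47 ] F [-0.1 -0.6 -1.5] op 23.7 q [-0.03  0.12  2.11  0.    0.91  0.07]
s -115.0 tgt [419.7  85.7  60.4] 1.431 dp [ 95.7 -11.4  67.7] ang [-0.0005 -0.0002  0.0389]
```

```bash
python3 -m creep '[{"dp":[25,0,0],"angular":[0,0,0.02],"fingers":18},{"dp":[50,4,0],"angular":[0,0,0.04],"fingers":18},{"dp":[75,7,0],"angular":[0,0,0.04],"fingers":18},{"dp":[90,9,0],"angular":[0,0,0.04],"fingers":18},{"dp":[90,9,0],"angular":[0,0,0.04],"fingers":18}]' 60; python3 path.py to -115
```

```text
clock: 9.82
eef_pos: [440.9, 78.5, 128.2]
tcp_rot: [3.141, -0.001, 1.433]
contact_force: [-0.7, -0.5, -0.7]
opening: 0.275
t9.82 tcp [440.9  78.5 128.2] rpy [ 3.141e+00 -1.000e-03  1.433e+00] F [-0.7 -0.5 -0.7] op 23.5 q [0.17 0.16 2.06 0.   0.91 0.31]
s -115.0 tgt [419.7  85.7  60.4] 1.431 dp [  4.1 -22.   67.8] ang [ 0.0006 -0.0008  0.0025]
```

```bash
python3 -m creep '[{"dp":[2,-11,15],"angular":[0,0,0],"fingers":18},{"dp":[4,-22,35],"angular":[0,0,0],"fingers":18},{"dp":[4,-22,55],"angular":[0,0,0],"fingers":18},{"dp":[4,-22,67],"angular":[0,0,0],"fingers":18},{"dp":[4,-22,67],"angular":[0,0,0],"fingers":18}]' 60; python3 path.py to -115
python3 - <<'E'
from h import *
t=optics.grab_frame('scene');cv2.imwrite('pics/s5.png',t);crop(t,200,150,340,280,5,'pics/cs5.png')
t=optics.grab_frame('top');cv2.imwrite('pics/t5.png',t);crop(t,160,180,320,310,4,'pics/ct5.png')
E
```

```text
clock: 10.23
eef_pos: [416.6, 82.3, 59.2]
tcp_rot: [-3.137, 0.002, 1.431]
contact_force: [-0.7, 0.0, -0.9]
opening: 0.277
t10.23 tcp [416.6  82.3  59.2] rpy [-3.137e+00  2.000e-03  1.431e+00] F [-0.7  0.  -0.9] op 23.6 q [ 0.19  0.25  2.16 -0.    0.74  0.33]
s -115.0 tgt [419.7  85.7  60.4] 1.431 dp [ 3.8  2.5 -1.2] ang [-0.0042  0.0016  0.0004]
```

View pics/cs5.png

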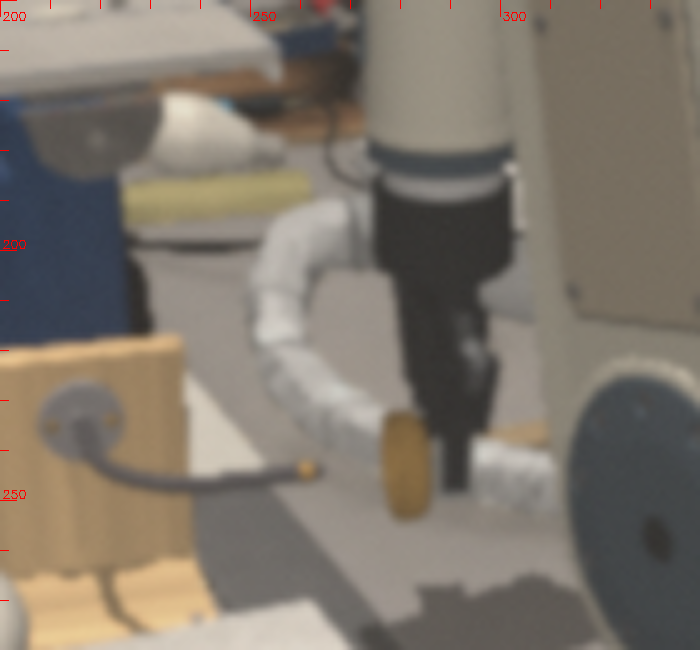

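View pics/ct5.png

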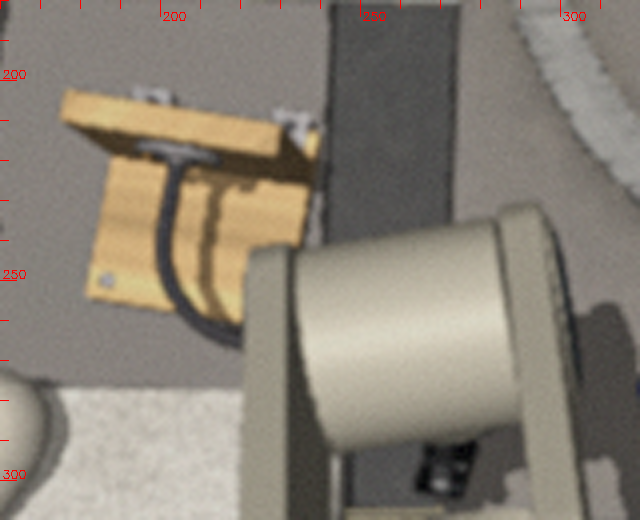

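```bash
python3 -m creep '[{"dp":[0,0,0],"angular":[0,0,0],"fingers":18}]' 60
cat > chk.py <<'E'
from h import *
s=st(); p=s['eef_pos'];h=s['tcp_rot'][2]; d=np.array([np.cos(h),np.sin(h),0]); n=np.array([-d[1],d[0],0])
o=p+31.2*d+[0,0,51.6]
for dx in (0,-1.9):
    q=o+[dx,0,0]
    a=np.linspace(0,2*np.pi,60); C=[q+dd*d+30*(np.cos(a)[:,None]*n+np.sin(a)[:,None]*np.array([0,0,1])) for dd in (0,-16)]
    U=proj('scene',np.vstack(C)); print('bbox',np.round(U.min(0),1),np.round(U.max(0),1),'rim c',np.round(proj('scene',q),1))
S=np.array([541.4,246.2,0]); R=Ro.from_euler('z',-.14).as_matrix()
print('tip',np.round(proj('scene',R@[-100,-115,112]+S),1))
print('cover origin local', np.round(R.T@(o+[-1.9,0,0]-S),1))
E
python3 chk.py
python3 - <<'E'
from h import *
t=optics.grab_frame('scene');cv2.imwrite('pics/s6.png',t);crop(t,245,220,305,260,12,'pics/cs6.png')
E
```

```text
clock: 10.42
eef_pos: [419.6, 83.0, 62.0]
tcp_rot: [3.141, -0.0, 1.431]
contact_force: [-0.9, 1.6, -0.1]
opening: 0.278
t10.42 tcp [419.6  83.   62. ] rpy [ 3.141 -0.     1.431] F [-0.9  1.6 -0.1] op 23.7 q [ 0.19  0.24  2.16 -0.    0.74  0.33]
bbox [273.7 230.5] [284.9 253.3] rim c [[276.3 242.2]]
bbox [273.9 230.7] [285.2 253.6] rim c [[276.6 242.5]]
tip [[264.6 244.5]]
cover origin local [ -99.7 -147.7  113.6]
```

View pics/cs6.png

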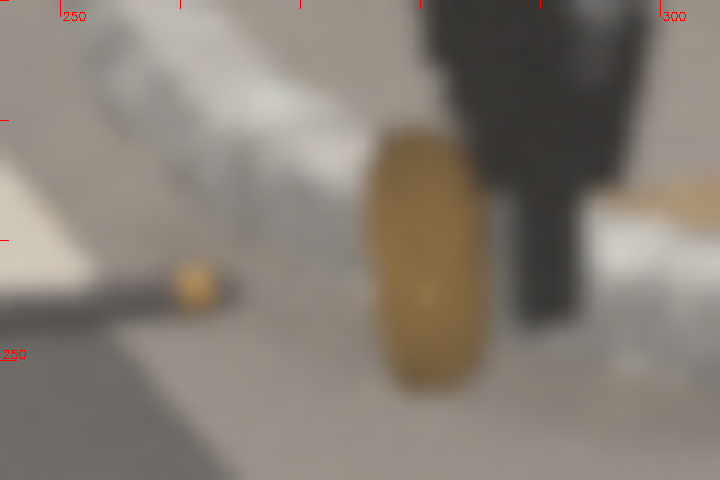

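```bash
python3 -m creep '[{"dp":[8,0,0],"angular":[0,0,0],"fingers":18},{"dp":[16,0,0.5],"angular":[0,0,0],"fingers":18},{"dp":[24,0,1],"angular":[0,0,0],"fingers":18},{"dp":[30,0,1],"angular":[0,0,0],"fingers":18},{"dp":[30,0,1],"angular":[0,0,0],"fingers":18}]' 60; python3 -m creep '[{"dp":[0,0,0],"angular":[0,0,0],"fingers":18},{"dp":[0,0,0],"angular":[0,0,0],"fingers":18}]'; python3 path.py to -80; python3 chk.py
python3 - <<'E'
from h import *
t=optics.grab_frame('scene');cv2.imwrite('pics/s7.png',t);crop(t,245,220,305,260,12,'pics/cs7.png')
E
```

```text
clock: 10.88
eef_pos: [423.7, 114.4, 60.5]
tcp_rot: [3.141, -0.0, 1.432]
contact_force: [0.3, -0.5, -2.2]
opening: 0.275
clock: 11.05
eef_pos: [423.1, 113.1, 60.2]
tcp_rot: [-3.141, 0.0, 1.432]
contact_force: [-0.4, -0.2, -1.2]
opening: 0.278
t11.05 tcp [423.1 113.1  60.2] rpy [-3.141  0.     1.432] F [-0.4 -0.2 -1.2] op 23.7 q [ 0.26  0.26  2.14 -0.    0.74  0.4 ]
s -80.0 tgt [424.6 120.3  60.4] 1.431 dp [ 7.4  0.5 -0.2] ang [-0.0003  0.0002  0.0011]
t11.05 tcp [423.1 113.1  60.2] rpy [-3.141  0.     1.432] F [-0.4 -0.2 -1.2] op 23.7 q [ 0.26  0.26  2.14 -0.    0.74  0.4 ]
bbox [262.9 232.4] [273.8 255.4] rim c [[265.3 244.2]]
bbox [263.1 232.7] [274.1 255.7] rim c [[265.5 244.5]]
tip [[264.6 244.5]]
cover origin local [-100.5 -117.4  111.8]
```

View pics/cs7.png

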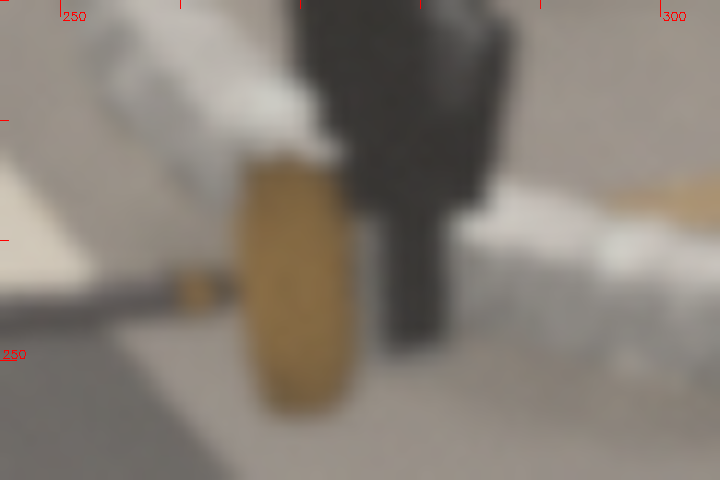

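```bash
python3 -m creep '[{"dp":[3,0.3,0],"angular":[0,0,0],"fingers":18},{"dp":[6,0.5,0],"angular":[0,0,0],"fingers":18},{"dp":[9,0.5,0],"angular":[0,0,0],"fingers":18},{"dp":[11,0.5,0],"angular":[0,0,0],"fingers":18}]' 60; python3 -m creep '[{"dp":[1,0,0],"angular":[0,0,0],"fingers":18},{"dp":[3,0,0],"angular":[0,0,0],"fingers":18}]'; python3 chk.py
```

```text
clock: 11.43
eef_pos: [425.5, 124.1, 60.3]
tcp_rot: [3.141, -0.0, 1.431]
contact_force: [-0.1, 0.2, -1.7]
opening: 0.281
clock: 11.6
eef_pos: [425.7, 126.9, 60.3]
tcp_rot: [-3.142, 0.0, 1.431]
contact_force: [-0.9, 0.3, -0.7]
opening: 0.273
t11.60 tcp [425.7 126.9  60.3] rpy [-3.142  0.     1.431] F [-0.9  0.3 -0.7] op 23.3 q [ 0.29  0.27  2.13 -0.    0.75  0.43]
bbox [257.7 232.8] [268.5 255.9] rim c [[260.1 244.7]]
bbox [258.  233.1] [268.8 256.2] rim c [[260.3 245. ]]
tip [[264.6 244.5]]
cover origin local [ -99.9 -103.4  111.9]
```

Now the bore edge reaches the tip. Continue in small steps, watching force.

```bash
python3 -m creep '[{"dp":[2,0,0],"angular":[0,0,0],"fingers":18},{"dp":[4,0,0],"angular":[0,0,0],"fingers":18},{"dp":[4,0,0],"angular":[0,0,0],"fingers":18}]' 60; python3 -m creep '[{"dp":[2,0,0],"angular":[0,0,0],"fingers":18},{"dp":[4,0,0],"angular":[0,0,0],"fingers":18},{"dp":[4,0,0],"angular":[0,0,0],"fingers":18}]'; python3 chk.py
```

```text
clock: 11.85
eef_pos: [426.4, 131.1, 60.3]
tcp_rot: [3.141, -0.0, 1.431]
contact_force: [0.6, -0.0, -0.5]
opening: 0.279
clock: 12.1
eef_pos: [426.9, 135.0, 60.3]
tcp_rot: [3.141, -0.0, 1.431]
contact_force: [-0.6, 0.2, 0.3]
opening: 0.282
t12.10 tcp [426.9 135.   60.3] rpy [ 3.141 -0.     1.431] F [-0.6  0.2  0.3] op 24.1 q [0.3  0.27 2.12 0.   0.75 0.44]
bbox [254.7 233.1] [265.4 256.2] rim c [[257. 245.]]
bbox [254.9 233.4] [265.7 256.5] rim c [[257.3 245.3]]
tip [[264.6 244.5]]
cover origin local [-99.7 -95.2 111.9]
```

```bash
python3 -m creep '[{"dp":[3,0,0],"angular":[0,0,0],"fingers":18},{"dp":[6,0,0],"angular":[0,0,0],"fingers":18},{"dp":[9,0,0],"angular":[0,0,0],"fingers":18},{"dp":[12,0,0],"angular":[0,0,0],"fingers":18},{"dp":[12,0,0],"angular":[0,0,0],"fingers":18}]' 60;  python3 chk.py
python3 - <<'E'
from h import *
t=optics.grab_frame('scene');cv2.imwrite('pics/s8.png',t);crop(t,225,215,295,265,11,'pics/cs8.png')
E
```

```text
clock: 12.52
eef_pos: [428.7, 147.2, 60.3]
tcp_rot: [3.141, -0.0, 1.432]
contact_force: [1.4, 0.5, -1.5]
opening: 0.281
t12.52 tcp [428.7 147.2  60.3] rpy [ 3.141 -0.     1.432] F [ 1.4  0.5 -1.5] op 24.0 q [0.33 0.28 2.11 0.   0.75 0.47]
bbox [250.2 233.6] [260.8 256.8] rim c [[252.4 245.5]]
bbox [250.4 233.9] [261.1 257.1] rim c [[252.7 245.8]]
tip [[264.6 244.5]]
cover origin local [-99.7 -82.9 111.9]
```

View pics/cs8.png

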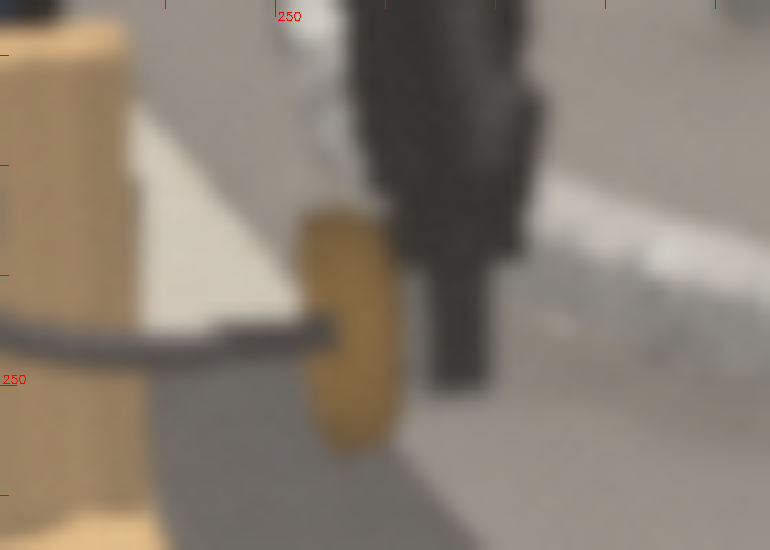

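The crop shows the rod entering the open cup near (255,245), with the brass tip no longer visible, so it is threaded. Moving along the leg.

```bash
python3 -m creep '[{"dp":[4,0,0],"angular":[0,0,0],"fingers":18},{"dp":[8,0,0],"angular":[0,0,0],"fingers":18},{"dp":[12,0,0],"angular":[0,0,0],"fingers":18},{"dp":[16,0,0],"angular":[0,0,0],"fingers":18},{"dp":[20,0,0],"angular":[0,0,0],"fingers":18}]' 60;  python3 chk.py
```

```text
clock: 12.98
eef_pos: [431.3, 166.9, 60.3]
tcp_rot: [3.142, -0.0, 1.431]
contact_force: [-0.2, -0.2, -0.6]
opening: 0.277
t12.98 tcp [431.3 166.9  60.3] rpy [ 3.142 -0.     1.431] F [-0.2 -0.2 -0.6] op 23.7 q [0.37 0.29 2.09 0.   0.76 0.51]
bbox [242.9 234.4] [253.3 257.7] rim c [[245.  246.4]]
bbox [243.1 234.7] [253.5 258. ] rim c [[245.2 246.7]]
tip [[264.6 244.5]]
cover origin local [-99.8 -63.  111.9]
```

```bash
python3 -m creep '[{"dp":[4,0,0],"angular":[0,0,0],"fingers":18},{"dp":[8,0,0],"angular":[0,0,0],"fingers":18},{"dp":[12,0,0],"angular":[0,0,0],"fingers":18},{"dp":[16,0,0],"angular":[0,0,0],"fingers":18},{"dp":[18,0,0],"angular":[0,0,0],"fingers":18}]' 60;  python3 -m creep '[{"dp":[0,0,0],"angular":[0,0,0],"fingers":18},{"dp":[0,0,0],"angular":[0,0,0],"fingers":18}]';python3 chk.py;python3 path.py to 0; python3 path.py rows 0 3 6 9 12 15;python3 - <<'E'
from h import *
t=optics.grab_frame('scene');cv2.imwrite('pics/s9.png',t);crop(t,215,215,285,265,11,'pics/cs9.png')
E
```

```text
clock: 13.4
eef_pos: [433.9, 184.8, 60.3]
tcp_rot: [3.141, -0.0, 1.431]
contact_force: [0.3, -0.2, -1.0]
opening: 0.278
clock: 13.57
eef_pos: [433.7, 184.3, 60.3]
tcp_rot: [-3.141, 0.0, 1.432]
contact_force: [0.3, 0.6, -0.7]
opening: 0.275
t13.57 tcp [433.7 184.3  60.3] rpy [-3.141  0.     1.432] F [ 0.3  0.6 -0.7] op 23.5 q [ 0.4   0.31  2.07 -0.    0.77  0.54]
bbox [236.4 235.2] [246.6 258.5] rim c [[238.4 247.2]]
bbox [236.6 235.5] [246.8 258.8] rim c [[238.6 247.5]]
tip [[264.6 244.5]]
cover origin local [-99.9 -45.4 111.9]
t13.57 tcp [433.7 184.3  60.3] rpy [-3.141  0.     1.432] F [ 0.3  0.6 -0.7] op 23.5 q [ 0.4   0.31  2.07 -0.    0.77  0.54]
s 0.0 tgt [435.7 199.6  60.4] 1.431 dp [15.4 -0.1 -0.2] ang [-0.0001  0.0001  0.0007]
3.0 dp [ 3.  -0.1 -0. ] ang z 0.0545
6.0 dp [ 6. -0. -0.] ang z 0.1091
9.0 dp [9.  0.2 0. ] ang z 0.1636
12.0 dp [11.9  0.6  0. ] ang z 0.2182
15.0 dp [14.9  1.   0. ] ang z 0.2727
```

View pics/cs9.png

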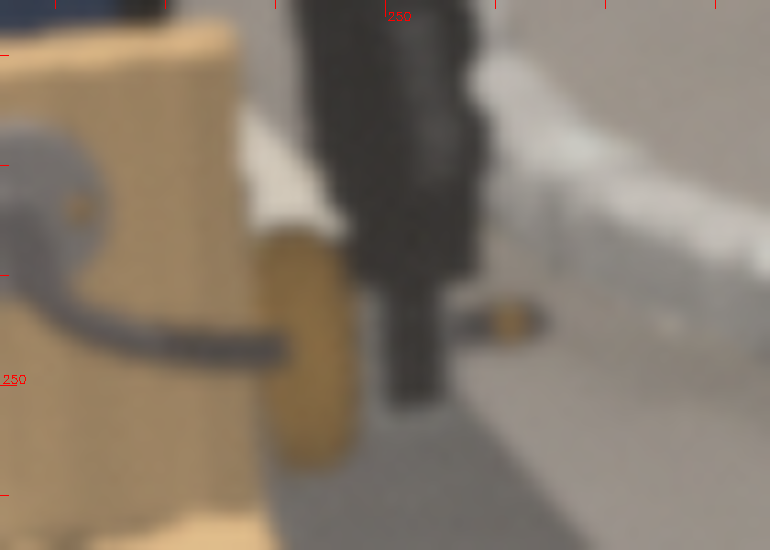

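```bash
sed -i 's/OFF=6.2/OFF=3.9/' path.py; sed -i 's/31.2/28.9/' chk.py; python3 path.py to 0; python3 path.py rows 0 3 6 9 12 15
```

```text
t13.62 tcp [433.6 184.1  60.2] rpy [-3.141  0.     1.431] F [-0.8 -0.2 -1.5] op 23.4 q [ 0.4   0.31  2.07 -0.    0.77  0.54]
s 0.0 tgt [436.1 201.8  60.4] 1.431 dp [17.9 -0.1 -0.2] ang [-0.0002  0.0001  0.0005]
3.0 dp [3. 0. 0.] ang z 0.0545
6.0 dp [6.  0.2 0. ] ang z 0.1091
9.0 dp [8.9 0.6 0. ] ang z 0.1636
12.0 dp [11.9  1.1  0. ] ang z 0.2182
15.0 dp [14.8  1.7  0. ] ang z 0.2727
```

```bash
python3 -m creep '[{"dp":[4,0,0],"angular":[0,0,0],"fingers":18},{"dp":[8,0,0],"angular":[0,0,0],"fingers":18},{"dp":[12,0,0],"angular":[0,0,0],"fingers":18},{"dp":[16,0,0],"angular":[0,0,0],"fingers":18},{"dp":[18,0,0],"angular":[0,0,0],"fingers":18}]' 60; python3 path.py to 0
```

```text
clock: 14.03
eef_pos: [436.5, 202.7, 60.3]
tcp_rot: [3.141, -0.0, 1.431]
contact_force: [-0.5, -0.5, -0.7]
opening: 0.277
t14.03 tcp [436.5 202.7  60.3] rpy [ 3.141 -0.     1.431] F [-0.5 -0.5 -0.7] op 23.7 q [0.43 0.32 2.05 0.   0.77 0.57]
s 0.0 tgt [436.1 201.8  60.4] 1.431 dp [-0.9 -0.3 -0.1] ang [ 0.0002 -0.0003  0.0006]
```

```bash
python3 -m creep '[{"dp":[3,0,0],"angular":[0,0,0.0545],"fingers":18},{"dp":[6,0.2,0],"angular":[0,0,0.109],"fingers":18},{"dp":[8.9,0.6,0],"angular":[0,0,0.1636],"fingers":18},{"dp":[11.9,1.1,0],"angular":[0,0,0.218],"fingers":18},{"dp":[11.9,1.1,0],"angular":[0,0,0.218],"fingers":18}]' 60; python3 path.py to 12; python3 path.py rows 12 15 18 21 24
```

```text
clock: 14.45
eef_pos: [439.2, 214.3, 60.3]
tcp_rot: [-3.142, -0.0, 1.211]
contact_force: [-0.2, 1.2, -0.7]
opening: 0.276
t14.45 tcp [439.2 214.3  60.3] rpy [-3.142 -0.     1.211] F [-0.2  1.2 -0.7] op 23.6 q [0.45 0.33 2.03 0.   0.78 0.81]
s 12.0 tgt [438.8 213.4  60.4] 1.213 dp [-0.9 -0.  -0.1] ang [-0.     -0.0003 -0.0015]
15.0 dp [ 3.  -0.1 -0. ] ang z 0.0545
18.0 dp [ 5.9 -0.  -0. ] ang z 0.1091
21.0 dp [8.9 0.1 0. ] ang z 0.1636
24.0 dp [11.8  0.5  0. ] ang z 0.2182
```

```bash
python3 -m creep '[{"dp":[2.5,0,0],"angular":[0,0,0.0545],"fingers":18},{"dp":[5.4,0,0],"angular":[0,0,0.109],"fingers":18},{"dp":[8.4,0.1,0],"angular":[0,0,0.1636],"fingers":18},{"dp":[11.4,0.5,0],"angular":[0,0,0.218],"fingers":18},{"dp":[11.4,0.5,0],"angular":[0,0,0.218],"fingers":18}]' 60; python3 path.py to 24; python3 path.py rows 24 27 30 33 36
```

```text
clock: 14.87
eef_pos: [443.1, 224.4, 60.2]
tcp_rot: [-3.141, 0.0, 0.995]
contact_force: [-1.3, 2.8, 0.1]
opening: 0.277
t14.87 tcp [443.1 224.4  60.2] rpy [-3.141  0.     0.995] F [-1.3  2.8  0.1] op 23.7 q [0.47 0.34 2.02 0.   0.79 1.04]
s 24.0 tgt [443.4 224.3  60.4] 0.994 dp [ 0.1  0.3 -0.2] ang [-0.0007  0.0005  0.0002]
27.0 dp [ 3.  -0.1 -0. ] ang z 0.0545
30.0 dp [ 5.9 -0.1 -0. ] ang z 0.1091
33.0 dp [8.9 0.1 0. ] ang z 0.1636
36.0 dp [11.8  0.4  0. ] ang z 0.2182
```

```bash
python3 -m creep '[{"dp":[3,-0.4,0],"angular":[0,0,0.0545],"fingers":18},{"dp":[5.9,-0.5,0],"angular":[0,0,0.109],"fingers":18},{"dp":[8.9,-0.3,0],"angular":[0,0,0.1636],"fingers":18},{"dp":[11.8,0,0],"angular":[0,0,0.218],"fingers":18},{"dp":[11.8,0,0],"angular":[0,0,0.218],"fingers":18}]' 60; python3 path.py to 36; python3 path.py rows 36 39 42 45 48;python3 - <<'E'
from h import *
t=optics.grab_frame('scene');cv2.imwrite('pics/s10.png',t);crop(t,190,205,270,265,9,'pics/cs10.png')
E
```

```text
clock: 15.28
eef_pos: [449.9, 234.3, 60.3]
tcp_rot: [-3.141, -0.0, 0.778]
contact_force: [-0.8, 1.7, -0.1]
opening: 0.277
t15.28 tcp [449.9 234.3  60.3] rpy [-3.141 -0.     0.778] F [-0.8  1.7 -0.1] op 23.6 q [0.48 0.35 2.   0.   0.79 1.27]
s 36.0 tgt [450.2 234.   60.4] 0.776 dp [ 0.   0.5 -0.1] ang [-0.0003 -0.      0.0016]
39.0 dp [ 3.  -0.1 -0. ] ang z 0.0545
42.0 dp [ 5.9 -0.1 -0. ] ang z 0.1091
45.0 dp [8.9 0.1 0. ] ang z 0.1636
48.0 dp [11.8  0.4  0. ] ang z 0.2182
```

View pics/cs10.png

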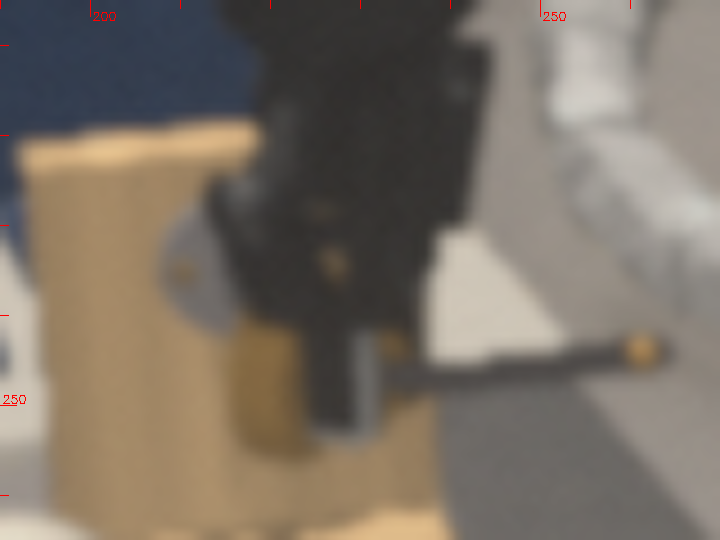

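```bash
python3 -m creep '[{"dp":[3,-0.3,0],"angular":[0,0,0.0545],"fingers":18},{"dp":[5.9,-0.3,0],"angular":[0,0,0.109],"fingers":18},{"dp":[8.9,-0.1,0],"angular":[0,0,0.1636],"fingers":18},{"dp":[11.8,0.2,0],"angular":[0,0,0.218],"fingers":18},{"dp":[11.8,0.2,0],"angular":[0,0,0.218],"fingers":18}]' 60; python3 path.py to 48; python3 path.py rows 48 51 54 57 60
```

```text
clock: 15.75
eef_pos: [458.6, 242.4, 60.3]
tcp_rot: [-3.141, -0.0, 0.56]
contact_force: [-1.1, 2.0, -0.5]
opening: 0.278
t15.75 tcp [458.6 242.4  60.3] rpy [-3.141 -0.     0.56 ] F [-1.1  2.  -0.5] op 23.7 q [0.48 0.37 1.97 0.   0.8  1.49]
s 48.0 tgt [459.  242.   60.4] 0.558 dp [ 0.1  0.5 -0.1] ang [-0.0002 -0.0004  0.0022]
51.0 dp [ 3.  -0.1 -0. ] ang z 0.0545
54.0 dp [ 5.9 -0.1 -0. ] ang z 0.1091
57.0 dp [8.9 0.1 0. ] ang z 0.1636
60.0 dp [11.8  0.4  0. ] ang z 0.2182
```

```bash
python3 -m creep '[{"dp":[3,-0.4,0],"angular":[0,0,0.0545],"fingers":18},{"dp":[5.9,-0.5,0],"angular":[0,0,0.109],"fingers":18},{"dp":[8.9,-0.4,0],"angular":[0,0,0.1636],"fingers":18},{"dp":[11.8,0,0],"angular":[0,0,0.218],"fingers":18},{"dp":[11.8,0,0],"angular":[0,0,0.218],"fingers":18}]' 60; python3 path.py to 60; python3 path.py rows 60 63 66 69 72
```

```text
clock: 16.17
eef_pos: [469.1, 248.5, 60.4]
tcp_rot: [3.141, -0.001, 0.343]
contact_force: [0.2, 0.9, -0.9]
opening: 0.276
t16.17 tcp [469.1 248.5  60.4] rpy [ 3.141e+00 -1.000e-03  3.430e-01] F [ 0.2  0.9 -0.9] op 23.6 q [ 0.48  0.38  1.95 -0.    0.81  1.71]
s 60.0 tgt [469.3 247.9  60.4] 0.34 dp [-0.   0.6 -0. ] ang [ 0.0001 -0.001   0.0031]
63.0 dp [ 3.  -0.1 -0. ] ang z 0.0545
66.0 dp [ 5.9 -0.1 -0. ] ang z 0.1091
69.0 dp [8.9 0.1 0. ] ang z 0.1636
72.0 dp [11.8  0.4  0. ] ang z 0.2182
```

```bash
python3 -m creep '[{"dp":[3,-0.2,0],"angular":[0,0,0.0545],"fingers":18},{"dp":[5.9,-0.2,0],"angular":[0,0,0.109],"fingers":18},{"dp":[8.9,0,0],"angular":[0,0,0.1636],"fingers":18},{"dp":[11.8,0.3,0],"angular":[0,0,0.218],"fingers":18},{"dp":[11.8,0.3,0],"angular":[0,0,0.218],"fingers":18}]' 60; python3 path.py to 72; python3 path.py rows 72 75 78 81 84 86.4
```

```text
clock: 16.58
eef_pos: [480.2, 252.1, 60.3]
tcp_rot: [-3.142, -0.001, 0.125]
contact_force: [0.3, -0.1, -0.9]
opening: 0.28
t16.58 tcp [480.2 252.1  60.3] rpy [-3.142e+00 -1.000e-03  1.250e-01] F [ 0.3 -0.1 -0.9] op 23.9 q [ 0.48  0.4   1.92 -0.    0.82  1.93]
s 72.0 tgt [480.6 251.4  60.4] 0.122 dp [ 0.4  0.7 -0.1] ang [-0.     -0.0008  0.0037]
75.0 dp [ 3.  -0.2 -0. ] ang z 0.0545
78.0 dp [ 6.  -0.3 -0. ] ang z 0.1091
81.0 dp [ 9.  -0.3 -0. ] ang z 0.1636
84.0 dp [12.  -0.1 -0. ] ang z 0.2182
86.4 dp [14.4  0.2  0. ] ang z 0.2617
```

```bash
python3 -m creep '[{"dp":[3.2,-0.2,0],"angular":[0,0,0.0545],"fingers":18},{"dp":[6.2,-0.3,0],"angular":[0,0,0.109],"fingers":18},{"dp":[9.2,-0.3,0],"angular":[0,0,0.1636],"fingers":18},{"dp":[12.2,-0.1,0],"angular":[0,0,0.22],"fingers":18},{"dp":[14.8,0.2,0],"angular":[0,0,0.265],"fingers":18}]' 60; python3 path.py to 86.4;python3 - <<'E'
from h import *
t=optics.grab_frame('scene');cv2.imwrite('pics/s11.png',t);crop(t,180,205,270,270,8,'pics/cs11.png')
t=optics.grab_frame('top');cv2.imwrite('pics/t11.png',t)
E
```

```text
clock: 17.0
eef_pos: [494.4, 253.5, 60.2]
tcp_rot: [3.141, -0.0, -0.139]
contact_force: [-0.2, -0.0, -1.4]
opening: 0.278
t17.00 tcp [494.4 253.5  60.2] rpy [ 3.141 -0.    -0.139] F [-0.2 -0.  -1.4] op 23.7 q [ 0.47  0.41  1.89 -0.    0.83  2.18]
s 86.4 tgt [494.9 253.   60.4] -0.14 dp [ 0.6  0.4 -0.2] ang [ 0.0002 -0.0002  0.001 ]
```

View pics/cs11.png

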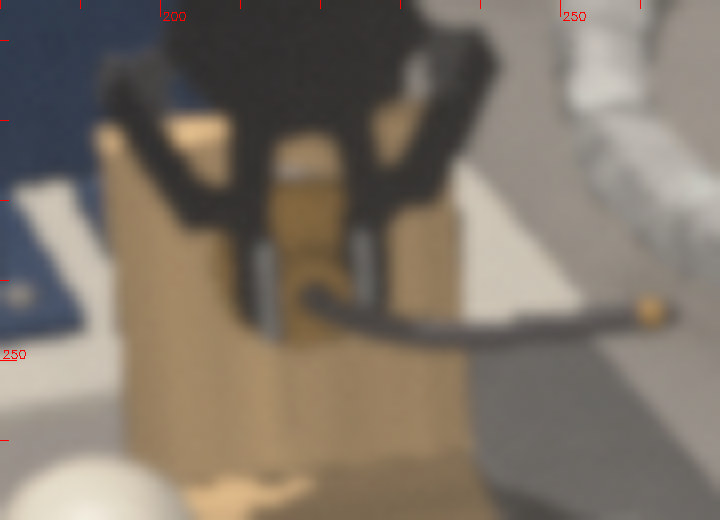

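View pics/t11.png

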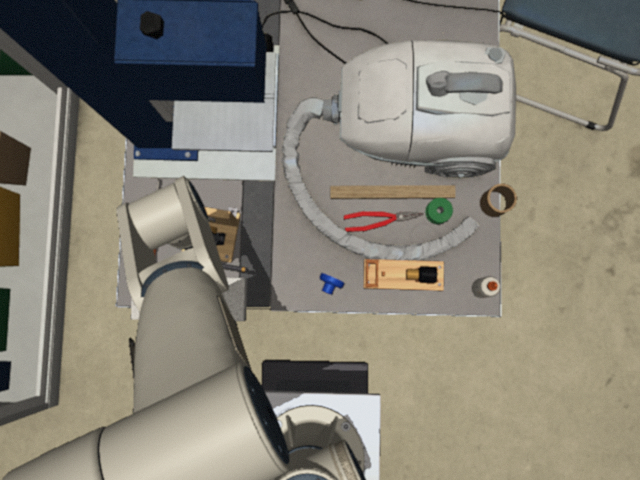

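```bash
python3 -m creep '[{"dp":[3,0.1,0],"angular":[0,0,0],"fingers":18},{"dp":[6,0.2,0],"angular":[0,0,0],"fingers":18},{"dp":[9,0.3,0],"angular":[0,0,0],"fingers":18},{"dp":[12,0.3,0],"angular":[0,0,0],"fingers":18},{"dp":[14,0.3,0],"angular":[0,0,0],"fingers":18}]' 60; python3 path.py to 106.4; python3 -m creep '[{"dp":[1,0,0],"angular":[0,0,0],"fingers":18},{"dp":[2,0,0],"angular":[0,0,0],"fingers":18}]'; python3 path.py to 106.4
```

```text
clock: 17.52
eef_pos: [508.7, 251.4, 60.3]
tcp_rot: [-3.142, -0.0, -0.141]
contact_force: [-0.5, -0.1, -1.0]
opening: 0.276
t17.52 tcp [508.7 251.4  60.3] rpy [-3.142 -0.    -0.141] F [-0.5 -0.1 -1. ] op 23.6 q [ 0.46  0.43  1.87 -0.    0.85  2.17]
s 106.4 tgt [514.7 250.2  60.4] -0.14 dp [ 6.1  0.3 -0.1] ang [-0.0001 -0.0002 -0.001 ]
clock: 17.68
eef_pos: [510.3, 251.1, 60.2]
tcp_rot: [3.142, 0.0, -0.142]
contact_force: [0.5, 0.1, -1.2]
opening: 0.277
t17.68 tcp [510.3 251.1  60.2] rpy [ 3.142  0.    -0.142] F [ 0.5  0.1 -1.2] op 23.7 q [0.45 0.43 1.86 0.   0.85 2.17]
s 106.4 tgt [514.7 250.2  60.4] -0.14 dp [ 4.4  0.3 -0.2] ang [ 0.      0.0001 -0.0016]
```

```bash
for i in 1 2 3; do python3 -m creep '[{"dp":[0.7,0,0],"angular":[0,0,0],"fingers":18},{"dp":[1.4,0,0],"angular":[0,0,0],"fingers":18},{"dp":[1.4,0,0],"angular":[0,0,0],"fingers":18}]' | egrep 'pos|force'; done
```

```text
eef_pos: [511.6, 251.0, 60.3]
contact_force: [0.2, 1.0, -0.6]
eef_pos: [512.9, 250.8, 60.3]
contact_force: [-1.1, -0.0, -0.4]
eef_pos: [512.9, 250.6, 60.1]
contact_force: [-5.7, 1.4, 2.9]
```

Run:
```python
from h import *
s=st(); print(s['wrist_torque'])
t=optics.grab_frame('scene');cv2.imwrite('pics/s12.png',t);crop(t,180,190,270,265,8,'pics/cs12.png')
```

```text
t18.43 tcp [512.9 250.6  60.1] rpy [ 3.141e+00  3.000e-03 -1.420e-01] F [-5.7  1.4  2.9] op 23.3 q [0.45 0.43 1.86 0.   0.85 2.16]
[0.25786985 0.97512138 0.20457735]
```

View pics/cs12.png

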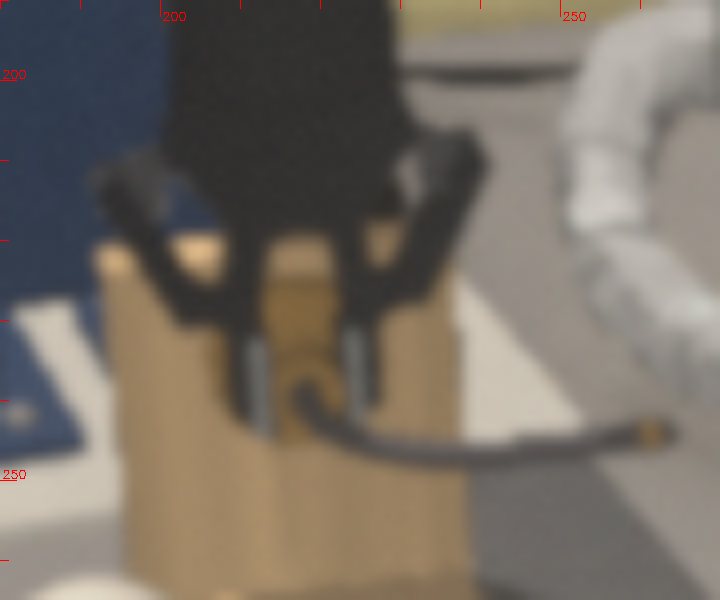

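```bash
python3 -m creep '[{"dp":[0.5,0,0],"angular":[0,0,0],"fingers":18},{"dp":[0.8,0,0],"angular":[0,0,0],"fingers":18},{"dp":[0.8,0,0],"angular":[0,0,0],"fingers":18}]'; python3 -m creep '[{"dp":[0,0,0],"angular":[0,0,0],"fingers":22},{"dp":[-0.5,0,0],"angular":[0,0,0],"fingers":28},{"dp":[-0.8,0,0],"angular":[0,0,0],"fingers":36},{"dp":[-1,0,0],"angular":[0,0,0],"fingers":44},{"dp":[-1,0,0],"angular":[0,0,0],"fingers":44}]'; python3 path.py to 106.4;python3 - <<'E'
from h import *
t=optics.grab_frame('scene');cv2.imwrite('pics/s13.png',t);crop(t,180,190,270,265,8,'pics/cs13.png')
E
```

```text
clock: 18.73
eef_pos: [512.9, 250.5, 60.1]
tcp_rot: [3.141, 0.004, -0.142]
contact_force: [-9.2, 2.3, 5.3]
opening: 0.278
clock: 19.15
eef_pos: [514.6, 250.7, 60.4]
tcp_rot: [-3.141, -0.001, -0.142]
contact_force: [-0.6, -0.2, 0.6]
opening: 0.518
t19.15 tcp [514.6 250.7  60.4] rpy [-3.141e+00 -1.000e-03 -1.420e-01] F [-0.6 -0.2  0.6] op 44.3 q [ 0.45  0.43  1.86 -0.    0.85  2.16]
s 106.4 tgt [514.7 250.2  60.4] -0.14 dp [0.2 0.4 0. ] ang [-0.0003 -0.0007 -0.0018]
```

View pics/cs13.png

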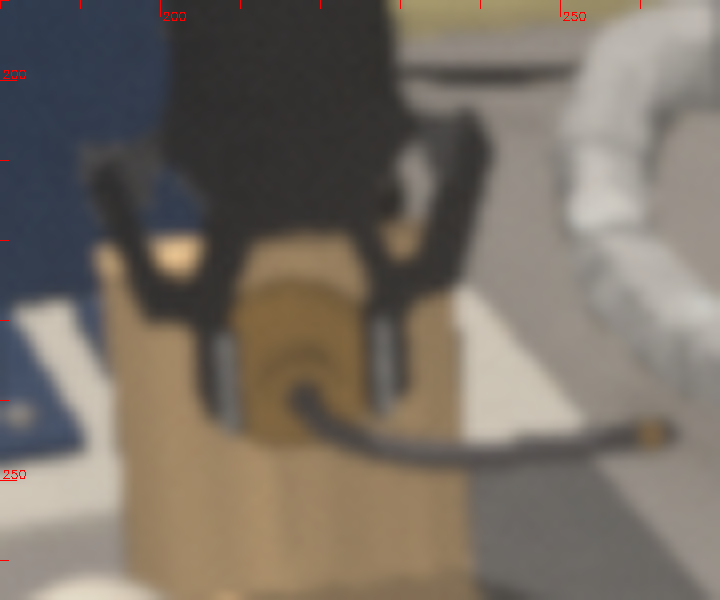

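```bash
python3 -m creep '[{"dp":[0,0,-8],"angular":[0,0,0],"fingers":48},{"dp":[0,0,-25],"angular":[0,0,0],"fingers":48},{"dp":[0,0,-50],"angular":[0,0,0],"fingers":48},{"dp":[0,0,-80],"angular":[0,0,0],"fingers":48},{"dp":[-15,10,-100],"angular":[0,0,-0.1],"fingers":48}]';  python3 -m creep '[{"dp":[-25,25,0],"angular":[0,0,-0.12],"fingers":48},{"dp":[-45,60,0],"angular":[0,0,-0.24],"fingers":48},{"dp":[-50,100,0],"angular":[0,0,-0.36],"fingers":48},{"dp":[-55,140,0],"angular":[0,0,-0.48],"fingers":48},{"dp":[-60,180,0],"angular":[0,0,-0.6],"fingers":48}]'
python3 - <<'E'
from h import *
t=optics.grab_frame('scene');cv2.imwrite('pics/s14.png',t);crop(t,180,200,270,270,8,'pics/cs14.png')
t=optics.grab_frame('top');cv2.imwrite('pics/t14.png',t);crop(t,160,190,260,280,7,'pics/ct14.png')
E
python3 go.py 430.5 -252 150 1.5708
```

```text
clock: 19.62
eef_pos: [501.1, 244.3, 163.6]
tcp_rot: [-3.139, -0.005, -0.043]
contact_force: [1.1, -0.1, 0.4]
opening: 0.561
clock: 20.03
eef_pos: [431.8, 73.7, 161.2]
tcp_rot: [3.141, -0.001, 0.537]
contact_force: [1.5, 0.3, 0.3]
opening: 0.563
t20.13 tcp [431.1  71.3 160.9] rpy [3.141e+00 1.000e-03 5.340e-01] F [ 0.6  0.7 -0.1] op 48.1 q [ 0.16  0.1   2.05 -0.    0.99  1.2 ]
dp [-165.   278.    11.3] ang [ 6.0000e-04  1.2000e-03 -1.0371e+00]
```

View pics/cs14.png

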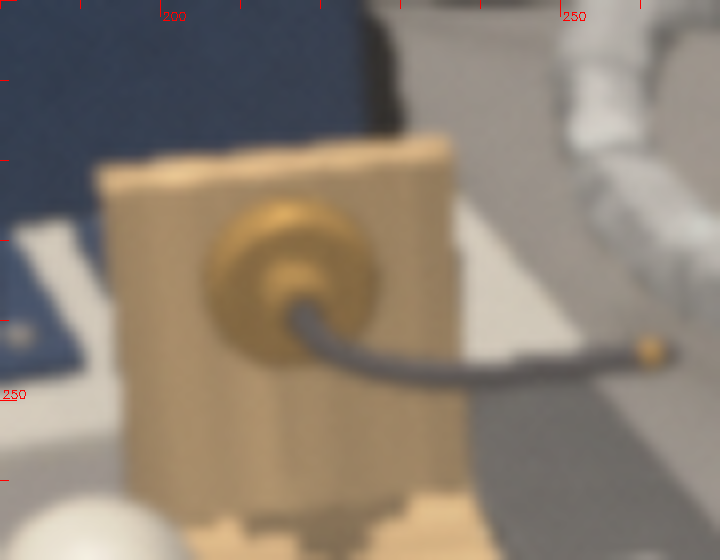

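View pics/ct14.png

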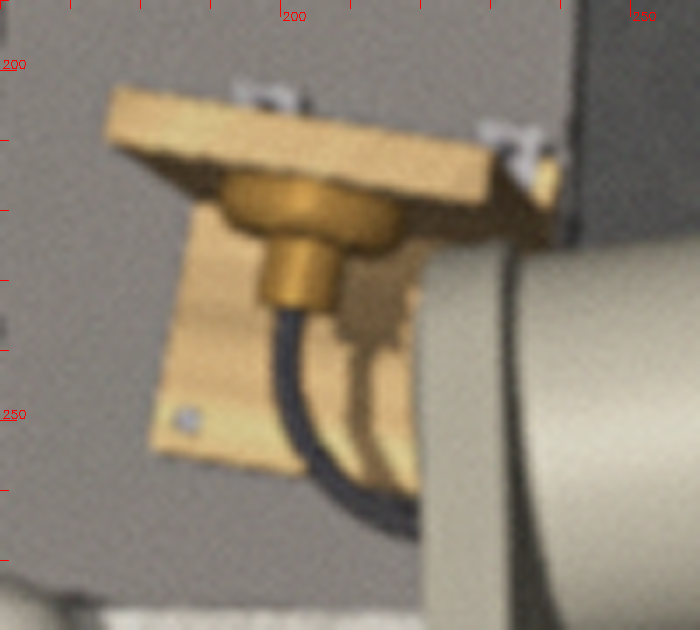

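Run:
```python
from h import *
for u,z in ((406.4,75),(406.4,87),(419.5,87),(419.5,94),(436.8,75),(436.8,94)): print(u,z,np.round(atz('top',u,274.5,z),1))
R=Ro.from_euler('z',-.14).as_matrix();S=np.array([541.4,246.2,0])
for p in ([-38,0,123],[-38,0,110],[-16,30,110],[-16,-30,110]): print(p,np.round(proj('top',R@p+S),1))
```

```text
406.4 75 [ 427.5 -207.7   75. ]
406.4 87 [ 426.8 -206.    87. ]
419.5 87 [ 427.6 -235.4   87. ]
419.5 94 [ 427.2 -234.3   94. ]
436.8 75 [ 429.3 -276.4   75. ]
436.8 94 [ 428.2 -272.8   94. ]
[-38, 0, 123] [[200.9 233.3]]
[-38, 0, 110] [[202.1 234. ]]
[-16, 30, 110] [[190.6 222.1]]
[-16, -30, 110] [[217.2 226.5]]
```

```bash
python3 -m creep '[{"dp":[-18,31,0],"angular":[0,0,-0.11],"fingers":54},{"dp":[-36,62,0],"angular":[0,0,-0.22],"fingers":54},{"dp":[-54,93,0],"angular":[0,0,-0.33],"fingers":54},{"dp":[-72,124,0],"angular":[0,0,-0.44],"fingers":54},{"dp":[-90,155,0],"angular":[0,0,-0.55],"fingers":54}]'; python3 go.py 430.5 -253 150 1.5708
```

```text
clock: 20.55
eef_pos: [433.8, -98.0, 161.1]
tcp_rot: [3.14, -0.001, 1.059]
contact_force: [0.4, -0.3, 0.5]
opening: 0.629
t20.55 tcp [433.8 -98.  161.1] rpy [ 3.140e+00 -1.000e-03  1.059e+00] F [ 0.4 -0.3  0.5] op 53.7 q [-0.23  0.11  2.04  0.    0.99  0.29]
dp [-136.8   73.    11.1] ang [ 1.300e-03 -2.000e-04 -5.113e-01]
```

```bash
python3 -m creep '[{"dp":[-32,17,0],"angular":[0,0,-0.11],"fingers":54},{"dp":[-64,34,0],"angular":[0,0,-0.22],"fingers":54},{"dp":[-96,51,0],"angular":[0,0,-0.33],"fingers":54},{"dp":[-125,67,0],"angular":[0,0,-0.44],"fingers":54},{"dp":[-137,73,0],"angular":[0,0,-0.511],"fingers":54}]'; python3 -m creep '[{"dp":[0,0,0],"angular":[0,0,0],"fingers":54},{"dp":[0,0,0],"angular":[0,0,0],"fingers":54}]'; python3 go.py 430.5 -253 23 1.5708
```

```text
clock: 20.97
eef_pos: [430.1, -255.8, 161.1]
tcp_rot: [3.14, 0.002, 1.569]
contact_force: [-0.1, -0.3, 0.6]
opening: 0.633
clock: 21.13
eef_pos: [429.4, -252.2, 160.5]
tcp_rot: [3.141, -0.0, 1.561]
contact_force: [-0.2, -0.3, 0.1]
opening: 0.632
t21.13 tcp [ 429.4 -252.2  160.5] rpy [ 3.141 -0.     1.561] F [-0.2 -0.3  0.1] op 53.9 q [-0.53  0.2   1.94  0.    1.01 -0.53]
dp [ -0.9   1.1 137.5] ang [ 0.0002 -0.0003 -0.0093]
```

```bash
python3 -m creep '[{"dp":[-0.9,1.1,20],"angular":[0,0,-0.009],"fingers":54},{"dp":[-0.9,1.1,45],"angular":[0,0,-0.009],"fingers":54},{"dp":[-0.9,1.1,70],"angular":[0,0,-0.009],"fingers":54},{"dp":[-0.9,1.1,85],"angular":[0,0,-0.009],"fingers":54},{"dp":[-0.9,1.1,90],"angular":[0,0,-0.009],"fingers":54}]';python3 -m creep '[{"dp":[0,0,0],"angular":[0,0,0],"fingers":54},{"dp":[0,0,8],"angular":[0,0,0],"fingers":54},{"dp":[0,0,16],"angular":[0,0,0],"fingers":54},{"dp":[0,0,16],"angular":[0,0,0],"fingers":54}]'; python3 go.py 430.5 -253 23 1.5708
```

```text
clock: 21.55
eef_pos: [429.2, -250.4, 68.3]
tcp_rot: [-3.138, -0.002, 1.574]
contact_force: [-1.1, -0.1, 0.7]
opening: 0.632
clock: 21.88
eef_pos: [430.2, -252.4, 53.7]
tcp_rot: [-3.141, -0.0, 1.575]
contact_force: [-0.0, 0.5, 0.0]
opening: 0.635
t21.88 tcp [ 430.2 -252.4   53.7] rpy [-3.141 -0.     1.575] F [-0.   0.5  0. ] op 54.2 q [-0.53  0.35  2.02  0.    0.77 -0.54]
dp [-0.6  0.3 30.7] ang [-0.0004 -0.0003  0.004 ]
```

```bash
python3 -m creep '[{"dp":[-0.6,0.3,6],"angular":[0,0,0.004],"fingers":54},{"dp":[-0.6,0.3,12],"angular":[0,0,0.004],"fingers":54},{"dp":[-0.6,0.3,18],"angular":[0,0,0.004],"fingers":54},{"dp":[-0.6,0.3,24],"angular":[0,0,0.004],"fingers":54},{"dp":[-0.6,0.3,27],"angular":[0,0,0.004],"fingers":54}]';python3 -m creep '[{"dp":[0,0,1],"angular":[0,0,0],"fingers":54},{"dp":[0,0,3],"angular":[0,0,0],"fingers":54},{"dp":[0,0,3],"angular":[0,0,0],"fingers":54}]'; python3 go.py 430.5 -253 23 1.5708
```

```text
clock: 22.3
eef_pos: [430.3, -253.2, 26.4]
tcp_rot: [-3.141, -0.001, 1.571]
contact_force: [0.4, 0.4, 0.5]
opening: 0.629
clock: 22.55
eef_pos: [430.6, -253.4, 24.1]
tcp_rot: [-3.141, -0.0, 1.571]
contact_force: [-0.3, 0.2, -0.4]
opening: 0.635
t22.55 tcp [ 430.6 -253.4   24.1] rpy [-3.141 -0.     1.571] F [-0.3  0.2 -0.4] op 54.2 q [-0.53  0.4   2.03  0.    0.71 -0.54]
dp [ 0.4 -0.1  1.1] ang [-0.0002 -0.0001  0.0002]
```

```bash
python3 -m creep '[{"dp":[0,0,0],"angular":[0,0,0],"fingers":46},{"dp":[0,0,0],"angular":[0,0,0],"fingers":40},{"dp":[0,0,0],"angular":[0,0,0],"fingers":35},{"dp":[0,0,0],"angular":[0,0,0],"fingers":30},{"dp":[0,0,0],"angular":[0,0,0],"fingers":30}]' 40; python3 -m creep '[{"dp":[0,0,0],"angular":[0,0,0],"fingers":28},{"dp":[0,0,0],"angular":[0,0,0],"fingers":28}]' 60;python3 go.py 430.5 -253 23 1.5708
```

```text
clock: 22.97
eef_pos: [429.8, -253.4, 24.6]
tcp_rot: [-3.14, -0.0, 1.571]
contact_force: [-4.3, -1.0, 5.9]
opening: 0.431
clock: 23.13
eef_pos: [429.8, -253.4, 24.7]
tcp_rot: [-3.14, -0.0, 1.571]
contact_force: [-5.2, -0.3, 7.1]
opening: 0.428
t23.13 tcp [ 429.8 -253.4   24.7] rpy [-3.14  -0.     1.571] F [-5.2 -0.3  7.1] op 36.5 q [-0.54  0.4   2.03 -0.    0.71 -0.54]
dp [0.4 0.7 1.7] ang [-0.0014 -0.0001  0.0005]
```

```bash
python3 -m creep '[{"dp":[0,0,-2],"angular":[0,0,0],"fingers":28},{"dp":[0,0,-8],"angular":[0,0,0],"fingers":28},{"dp":[0,0,-20],"angular":[0,0,0],"fingers":28},{"dp":[0,0,-40],"angular":[0,0,0],"fingers":28},{"dp":[0,0,-65],"angular":[0,0,0],"fingers":28}]' 60; python3 -m creep '[{"dp":[10,0,-25],"angular":[0,0,0],"fingers":28},{"dp":[35,0,-40],"angular":[0,0,0],"fingers":28},{"dp":[70,0,-40],"angular":[0,0,0],"fingers":28},{"dp":[105,0,-40],"angular":[0,0,0],"fingers":28},{"dp":[140,0,-40],"angular":[0,0,0],"fingers":28}]'
cat > hpath.py <<'E'
import sys
from h import *
S=np.array([543.3,246.2,0]); ZO=50.3; OFF=46.1
y=float(sys.argv[1])  # wanted local y of holder origin
R=Ro.from_euler('z',-.14); p=R.apply([-100,y-OFF,112])+S-[0,0,ZO]
s=st(); T=Ro.from_euler('xyz',s['tcp_rot']);G=Ro.from_euler('xyz',[np.pi,0,np.pi/2-.14])
print('tgt',np.round(p,1),'dp',np.round(T.inv().apply(p-s['eef_pos']),1),'ang',np.round((T.inv()*G).as_rotvec(),4))
o=R.inv().apply(s['eef_pos']+T.apply([OFF,0,0])+[0,0,ZO]-S); print('holder local',np.round(o,1))
E
python3 hpath.py -150
```

```text
clock: 23.55
eef_pos: [430.0, -252.8, 89.4]
tcp_rot: [-3.14, -0.001, 1.571]
contact_force: [0.3, -0.5, -1.7]
opening: 0.422
clock: 23.97
eef_pos: [430.9, -112.3, 130.3]
tcp_rot: [3.14, 0.0, 1.57]
contact_force: [1.7, -0.3, -0.6]
opening: 0.421
t23.97 tcp [ 430.9 -112.3  130.3] rpy [3.14 0.   1.57] F [ 1.7 -0.3 -0.6] op 35.9 q [-0.26  0.15  2.07  0.    0.92 -0.26]
tgt [416.9  66.   61.7] dp [178.3 -14.3  68.6] ang [0.002  0.0002 0.139 ]
holder local [ -67.6 -325.   180.6]
```

```bash
python3 -m creep '[{"dp":[34,-3,0],"angular":[0,0,0.03],"fingers":28},{"dp":[68,-6,0],"angular":[0,0,0.06],"fingers":28},{"dp":[102,-9,0],"angular":[0,0,0.1],"fingers":28},{"dp":[134,-12,0],"angular":[0,0,0.139],"fingers":28},{"dp":[160,-14,10],"angular":[0,0,0.139],"fingers":28}]' 60; python3 hpath.py -150
```

```text
clock: 24.38
eef_pos: [417.6, 48.8, 121.1]
tcp_rot: [3.138, -0.001, 1.43]
contact_force: [0.9, -0.8, -0.4]
opening: 0.427
t24.38 tcp [417.6  48.8 121.1] rpy [ 3.138e+00 -1.000e-03  1.430e+00] F [ 0.9 -0.8 -0.4] op 36.5 q [0.11 0.13 2.13 0.   0.88 0.25]
tgt [416.9  66.   61.7] dp [16.8 -3.3 59.4] ang [ 0.0035 -0.0014 -0.0009]
holder local [ -96.9 -166.9  171.5]
```

```bash
python3 -m creep '[{"dp":[4,-1,15],"angular":[0,0,0],"fingers":28},{"dp":[8,-2,30],"angular":[0,0,0],"fingers":28},{"dp":[13,-3,45],"angular":[0,0,0],"fingers":28},{"dp":[16,-3,57],"angular":[0,0,0],"fingers":28},{"dp":[16,-3,59],"angular":[0,0,0],"fingers":28}]' 60;python3 -m creep '[{"dp":[0,0,0],"angular":[0,0,0],"fingers":28},{"dp":[0,0,0],"angular":[0,0,0],"fingers":28}]'; python3 hpath.py -135;python3 - <<'E'
from h import *
t=optics.grab_frame('scene');cv2.imwrite('pics/s15.png',t);crop(t,240,215,310,265,11,'pics/cs15.png')
E
```

```text
clock: 24.8
eef_pos: [415.0, 63.3, 59.2]
tcp_rot: [-3.14, 0.0, 1.433]
contact_force: [0.6, -0.5, -0.5]
opening: 0.422
clock: 24.97
eef_pos: [416.3, 62.8, 60.9]
tcp_rot: [3.141, -0.0, 1.432]
contact_force: [-0.1, 0.0, -1.1]
opening: 0.421
t24.97 tcp [416.3  62.8  60.9] rpy [ 3.141 -0.     1.432] F [-0.1  0.  -1.1] op 36.0 q [ 0.15  0.24  2.17 -0.    0.73  0.28]
tgt [419.   80.8  61.7] dp [18.3  0.2 -0.8] ang [ 0.0005 -0.0001  0.0013]
holder local [-100.2 -153.3  111.2]
```

View pics/cs15.png

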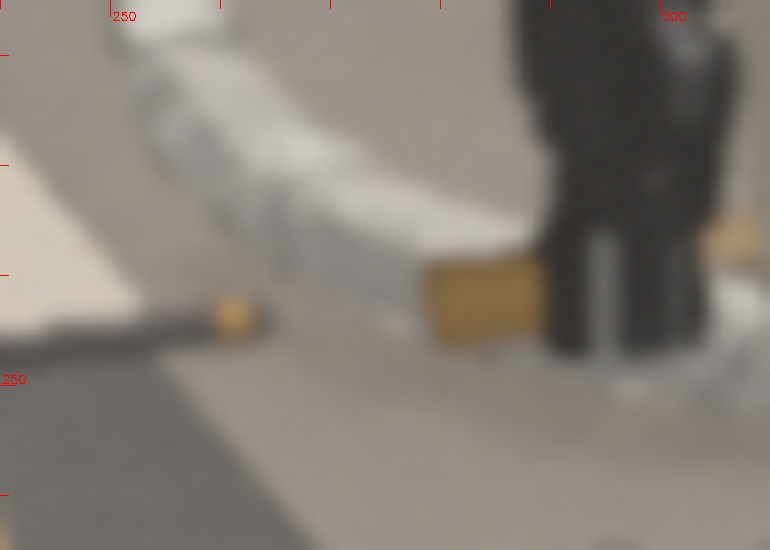

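```bash
python3 -m creep '[{"dp":[6,0,0],"angular":[0,0,0],"fingers":28},{"dp":[12,0.1,-0.3],"angular":[0,0,0],"fingers":28},{"dp":[18,0.2,-0.6],"angular":[0,0,0],"fingers":28},{"dp":[24,0.2,-0.7],"angular":[0,0,0],"fingers":28},{"dp":[29,0.2,-0.7],"angular":[0,0,0],"fingers":28}]' 60;python3 -m creep '[{"dp":[0,0,0],"angular":[0,0,0],"fingers":28},{"dp":[0,0,0],"angular":[0,0,0],"fingers":28}]'; python3 hpath.py -115;python3 - <<'E'
from h import *
t=optics.grab_frame('scene');cv2.imwrite('pics/s16.png',t);crop(t,240,215,310,265,11,'pics/cs16.png')
E
```

```text
clock: 25.43
eef_pos: [420.4, 92.4, 61.3]
tcp_rot: [3.141, -0.0, 1.432]
contact_force: [-0.2, 0.5, -1.5]
opening: 0.425
clock: 25.6
eef_pos: [420.0, 91.9, 61.0]
tcp_rot: [-3.142, 0.0, 1.433]
contact_force: [-0.1, -0.3, -0.5]
opening: 0.425
t25.60 tcp [420.   91.9  61. ] rpy [-3.142  0.     1.433] F [-0.1 -0.3 -0.5] op 36.3 q [ 0.21  0.25  2.15 -0.    0.74  0.35]
tgt [421.8 100.6  61.7] dp [ 8.9  0.5 -0.7] ang [-0.0001  0.0001  0.0022]
holder local [-100.6 -123.9  111.3]
```

View pics/cs16.png

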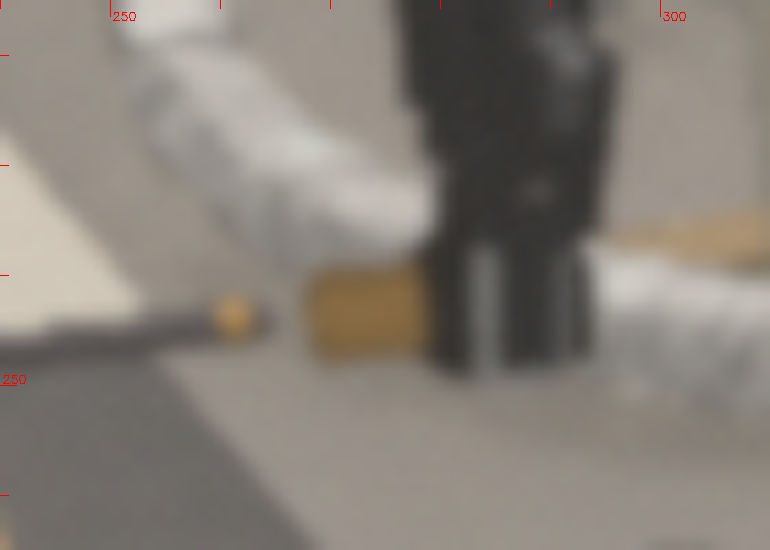

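```bash
python3 -m creep '[{"dp":[3,0.4,-0.3],"angular":[0,0,0],"fingers":28},{"dp":[6,0.6,-0.5],"angular":[0,0,0],"fingers":28},{"dp":[9,0.6,-0.5],"angular":[0,0,0],"fingers":28},{"dp":[9,0.6,-0.5],"angular":[0,0,0],"fingers":28}]' 60|egrep 'pos|force'; for i in 1 2 3; do python3 -m creep '[{"dp":[1.5,0,0],"angular":[0,0,0],"fingers":28},{"dp":[3,0,0],"angular":[0,0,0],"fingers":28},{"dp":[3,0,0],"angular":[0,0,0],"fingers":28}]'|egrep 'pos|force';done; python3 hpath.py -91
```

```text
eef_pos: [422.2, 100.8, 61.6]
contact_force: [-0.5, -0.9, -2.1]
eef_pos: [422.4, 103.5, 61.5]
contact_force: [0.1, -0.6, -1.1]
eef_pos: [422.8, 106.5, 61.6]
contact_force: [0.2, 0.6, -0.3]
eef_pos: [423.1, 109.5, 61.5]
contact_force: [-0.7, 1.1, 0.2]
t26.73 tcp [423.1 109.5  61.5] rpy [-3.141 -0.     1.432] F [-0.7  1.1  0.2] op 36.3 q [0.25 0.26 2.14 0.   0.74 0.39]
tgt [425.1 124.4  61.7] dp [15.  -0.  -0.2] ang [-0.0002 -0.0001  0.0013]
holder local [-100.  -106.   111.8]
```

```bash
for i in 1 2 3; do python3 -m creep '[{"dp":[1.5,0,0],"angular":[0,0,0],"fingers":28},{"dp":[3,0,0],"angular":[0,0,0],"fingers":28},{"dp":[4,0,0],"angular":[0,0,0],"fingers":28},{"dp":[4,0,0],"angular":[0,0,0],"fingers":28}]'|egrep 'pos|force';done; python3 hpath.py -91;python3 - <<'E'
from h import *
t=optics.grab_frame('scene');cv2.imwrite('pics/s17.png',t);crop(t,230,215,300,265,11,'pics/cs17.png')
E
```

```text
eef_pos: [423.6, 113.4, 61.5]
contact_force: [-1.6, 0.8, -0.1]
eef_pos: [424.3, 117.4, 61.5]
contact_force: [-2.5, 1.1, 0.2]
eef_pos: [424.8, 121.4, 61.5]
contact_force: [-2.4, -0.8, 0.8]
t27.73 tcp [424.8 121.4  61.5] rpy [-3.141 -0.     1.432] F [-2.4 -0.8  0.8] op 36.1 q [0.27 0.26 2.13 0.   0.75 0.41]
tgt [425.1 124.4  61.7] dp [ 3.1 -0.1 -0.2] ang [-0.0001 -0.0001  0.0013]
holder local [-100.   -94.1  111.8]
```

View pics/cs17.png

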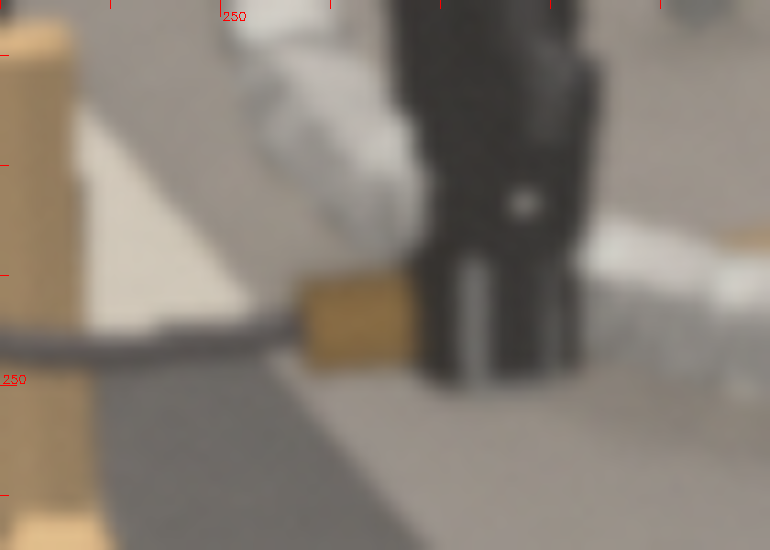

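```bash
for i in 1 2 3; do python3 -m creep '[{"dp":[1,-0.2,0],"angular":[0,0,0],"fingers":28},{"dp":[1.5,-0.2,0],"angular":[0,0,0],"fingers":28},{"dp":[1.5,-0.2,0],"angular":[0,0,0],"fingers":28}]'|egrep 'pos|force';done; python3 hpath.py -91
```

```text
eef_pos: [425.0, 122.8, 61.5]
contact_force: [-0.7, -1.0, -0.0]
eef_pos: [425.1, 124.4, 61.6]
contact_force: [-0.4, 0.4, -0.8]
eef_pos: [425.0, 125.8, 61.6]
contact_force: [0.3, 1.5, -1.8]
t28.53 tcp [425.  125.8  61.6] rpy [ 3.141 -0.     1.432] F [ 0.3  1.5 -1.8] op 36.5 q [0.28 0.27 2.13 0.   0.75 0.42]
tgt [425.1 124.4  61.7] dp [-1.4  0.3 -0.1] ang [ 0.0003 -0.0001  0.0013]
holder local [-100.4  -89.6  111.9]
```

```bash
for i in 1 2; do python3 -m creep '[{"dp":[0.7,0,0],"angular":[0,0,0],"fingers":28},{"dp":[1.4,0,0],"angular":[0,0,0],"fingers":28},{"dp":[1.4,0,0],"angular":[0,0,0],"fingers":28}]'|egrep 'pos|force';done; python3 hpath.py -91
```

```text
eef_pos: [425.0, 126.6, 61.5]
contact_force: [0.3, -5.2, 0.3]
eef_pos: [424.9, 126.9, 61.4]
contact_force: [0.6, -13.5, 1.0]
t29.03 tcp [424.9 126.9  61.4] rpy [-3.141e+00  3.000e-03  1.433e+00] F [  0.6 -13.5   1. ] op 36.1 q [ 0.29  0.27  2.12 -0.    0.75  0.43]
tgt [425.1 124.4  61.7] dp [-2.4  0.5 -0.3] ang [-0.0003  0.0029  0.0025]
holder local [-100.7  -88.6  111.6]
```

```bash
python3 -m creep '[{"dp":[-0.8,0,0],"angular":[0,0,0],"fingers":28},{"dp":[-1.4,0,0],"angular":[0,0,0],"fingers":28},{"dp":[-1.4,0,0],"angular":[0,0,0],"fingers":28}]'; python3 -m creep '[{"dp":[0,0,0],"angular":[0,0,0],"fingers":34},{"dp":[0,0,0],"angular":[0,0,0],"fingers":40},{"dp":[0,0,0],"angular":[0,0,0],"fingers":46},{"dp":[0,0,0],"angular":[0,0,0],"fingers":54},{"dp":[0,0,0],"angular":[0,0,0],"fingers":54}]'; python3 hpath.py -91
```

```text
clock: 29.28
eef_pos: [425.0, 126.6, 61.5]
tcp_rot: [-3.141, 0.001, 1.432]
contact_force: [-0.2, -5.1, -1.2]
opening: 0.428
clock: 29.7
eef_pos: [425.2, 127.4, 61.6]
tcp_rot: [3.141, -0.0, 1.432]
contact_force: [-0.1, 0.6, -0.6]
opening: 0.634
t29.70 tcp [425.2 127.4  61.6] rpy [ 3.141 -0.     1.432] F [-0.1  0.6 -0.6] op 54.1 q [0.29 0.27 2.13 0.   0.75 0.43]
tgt [425.1 124.4  61.7] dp [-2.9  0.4 -0.1] ang [ 0.0002 -0.0004  0.0013]
holder local [-100.4  -88.1  111.9]
```

```bash
python3 -m creep '[{"dp":[0,0,-6],"angular":[0,0,0],"fingers":54},{"dp":[0,0,-20],"angular":[0,0,0],"fingers":54},{"dp":[0,0,-45],"angular":[0,0,0],"fingers":54},{"dp":[0,0,-75],"angular":[0,0,0],"fingers":54},{"dp":[0,0,-105],"angular":[0,0,0],"fingers":54}]'; python3 -m creep '[{"dp":[-35,0,0],"angular":[0,0,0],"fingers":54},{"dp":[-75,0,0],"angular":[0,0,0],"fingers":54},{"dp":[-115,0,0],"angular":[0,0,0],"fingers":54},{"dp":[-155,0,0],"angular":[0,0,0],"fingers":54},{"dp":[-195,0,0],"angular":[0,0,0],"fingers":54}]'; python3 -m creep '[{"dp":[-35,0,0],"angular":[0,0,0],"fingers":54},{"dp":[-55,0,0],"angular":[0,0,0],"fingers":54},{"dp":[-55,0,0],"angular":[0,0,0],"fingers":54}]';python3 - <<'E'
from h import *
t=optics.grab_frame('scene');cv2.imwrite('pics/s18.png',t);crop(t,180,200,300,290,6,'pics/cs18.png')
t=optics.grab_frame('top');cv2.imwrite('pics/t18.png',t);crop(t,140,190,290,310,5,'pics/ct18.png')
E
```

```text
clock: 30.12
eef_pos: [424.5, 127.0, 167.9]
tcp_rot: [-3.141, 0.0, 1.432]
contact_force: [1.0, -0.0, 0.1]
opening: 0.633
clock: 30.53
eef_pos: [397.6, -67.5, 167.3]
tcp_rot: [3.14, -0.0, 1.433]
contact_force: [1.2, 0.5, -0.5]
opening: 0.637
clock: 30.78
eef_pos: [390.2, -123.6, 167.2]
tcp_rot: [3.141, 0.001, 1.429]
contact_force: [-0.2, -0.3, -0.6]
opening: 0.633
```

View pics/cs18.png

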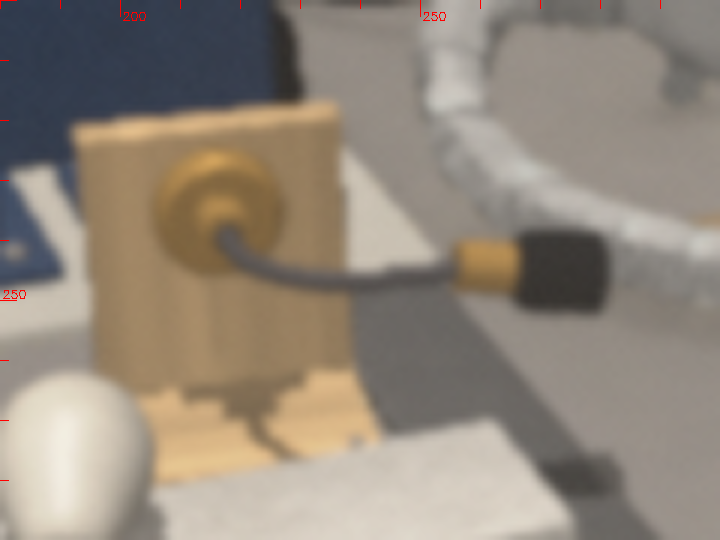

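View pics/ct18.png

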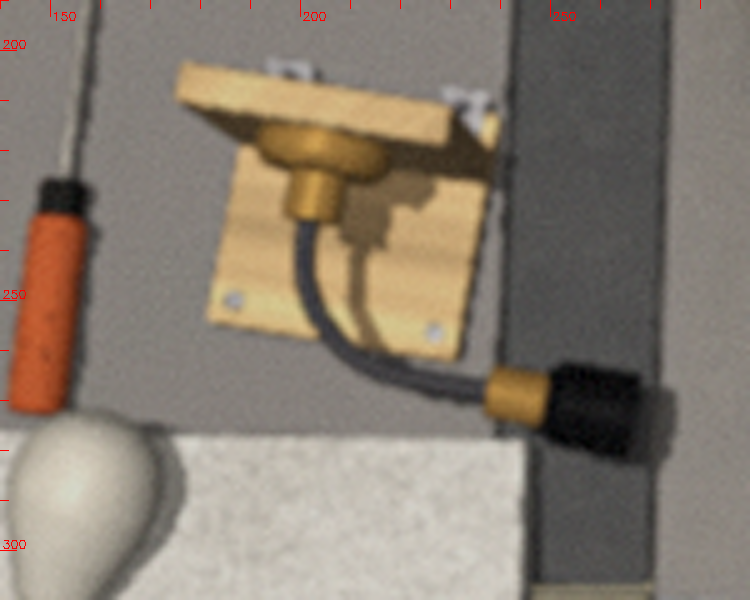

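Run:
```python
from h import *
R=Ro.from_euler('z',-.14).as_matrix();S=np.array([541.4,246.2,0])
for n in('top','scene'):
  for p in ([-100,-91,112],[-100,-91,124],[-100,-117,118],[-100,-157,112],[0,0,110],[-16,0,110]): print(n,p,np.round(proj(n,R@p+S),1))
st()
```

```text
top [-100, -91, 112] [[237.3 268.2]]
top [-100, -91, 124] [[236.5 267.8]]
top [-100, -117, 118] [[248.6 270. ]]
top [-100, -157, 112] [[266.8 273.1]]
top [0, 0, 110] [[205.2 217.3]]
top [-16, 0, 110] [[203.9 224.3]]
scene [-100, -91, 112] [[255.7 245.5]]
scene [-100, -91, 124] [[255.6 241.4]]
scene [-100, -117, 118] [[265.3 242.3]]
scene [-100, -157, 112] [[280.  242.7]]
scene [0, 0, 110] [[216. 235.]]
scene [-16, 0, 110] [[216.8 237.3]]
t30.88 tcp [ 390.3 -121.   166.8] rpy [ 3.141 -0.     1.43 ] F [-0.7 -0.4  0.4] op 53.7 q [-0.3   0.04  2.1   0.    1.   -0.16]
```

```bash
python3 -c "
from rig import r
print(r.sign_off())"
```

```text
the job is handed in; nothing more can be done
None
```

The lamp is finished and handed in at about 31 s of the 72 s allowed; `sign_off` gives no verdict.

**Cover:** I threaded the brass cover onto the arm's free end and took it round the bend with contact forces under about 4 N. I seated it flush against the board with about 10 N. In the last pictures it sits on the board within about 1 px (roughly 2 mm) of where it should be, and no wall plate shows.

**Lamp holder:** I pushed it on until it stopped, at about 13 N, and then let go. Its mouth is within 0.1 px of the home position along the rod in both cameras, about 1 px off in height, and it shows only a slight droop.

**Everything else:** The gripper had backed clear and read no force before I handed in. The screwdriver and bulb look unmoved in the last crops. I did not check the glue bottle again after its last view, but nothing came near it.

**Checks that disagreed:**
- **Finger height:** the first grasp closed on nothing. The fingers sit about 37 mm higher than the reported TCP, which I saw in the pictures. I regripped lower and worked from relative heights after that.
- **Position offsets:** the cameras and the robot differed by about 2 mm in x. The cover stood about 2 mm along its axis from where the rack fit put it.
- **Contact points:** the cover met the board about 2 mm earlier than predicted. The holder stopped about 2 mm past its computed position. The final pictures agree with both parts being home.

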